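# Pack the lens kit into its caddy

## Task

Pack the kit into the blue-floored caddy: lay the pink optic box, the bright steel post, the metal clamping fork and the square black frame holder each flat in the recess printed with its own shape, the post and the fork lengthwise. Set the pink box down, do not drop it. The white optic box and the black post do not belong to the kit: leave them where they lie.

Things in the scene. Friction and masses are not known exactly. Their poses are not given: they have to be found in the camera images.
- pink_box_center (a point): centre of the PINK octagonal plastic optic box, 38 mm (x) by 42 mm (y) by 19 mm high, about 30 g; z up. The upper 8 mm is its lid, fixed. It lies on the table.
- steel_post_center (a point): centre of the bright, smooth steel post, a rod 12 mm in diameter and 75 mm long along y, about 75 g. It lies on the table.
- fork_center (a point): centre of the light-coloured metal clamping fork, a flat bar with a slot, 24 mm (x) by 60 mm (y) by 8 mm high, about 60 g; z up. It lies on the table.
- frame_center (a point): centre of the flat square black frame holder, 55 x 55 mm outside and 9 mm high, z up; a square opening in the middle. Its outer sides, 55 mm apart, can be gripped. Equipment near the parts, such as the black box in the middle of the table, stands up to 150 mm high: carry above it. It lies on the table.
- white_box_center (a point): centre of the WHITE octagonal optic box, same size and shape as the pink one. A look-alike, not part of the kit: leave it where it is.
- black_post_center (a point): centre of the BLACK post, same size as the steel one (12 mm thick, 75 mm along y). A look-alike, not part of the kit: leave it where it is.
- nest_box_floor (a point): centre of the recess floor, 10 mm above the table, in the caddy insert for the pink box (120 mm in x, 108 mm in y, z up). A pink octagon is printed on blue. Recess 54 mm in x by 60 mm in y, with 7 mm high black stops round its two y ends; between them a 44 mm wide finger channel at floor level runs across along x: grip across x. Four inserts, 2 x 2, same yaw, swapped about in a fixed tray, walls 13 mm high.
- nest_post_floor (a point): centre of the recess floor, 10 mm above the table, in the caddy insert for the steel post (120 mm in x, 108 mm in y, z up). One narrow light-grey bar along y is printed on blue. Recess 28 mm in x by 91 mm in y, with 7 mm high black stops round its two y ends; between them a 63 mm wide finger channel at floor level runs across along x: grip across x. Four inserts, 2 x 2, same yaw, swapped about in a fixed tray, walls 13 mm high.
- nest_fork_floor (a point): centre of the recess floor, 10 mm above the table, in the caddy insert for the clamping fork (120 mm in x, 108 mm in y, z up). A light-grey fork outline with a slot is printed on blue. Recess 40 mm in x by 78 mm in y, with 7 mm high black stops round its two y ends; between them a 50 mm wide finger channel at floor level runs across along x: grip across x. Four inserts, 2 x 2, same yaw, swapped about in a fixed tray, walls 13 mm high.
- nest_frame_floor (a point): centre of the recess floor, 10 mm above the table, in the caddy insert for the black frame holder (120 mm in x, 108 mm in y, z up). A black square ring is printed on blue. Recess 71 mm in x by 73 mm in y, with 7 mm high black stops round its two y ends; between them a 53 mm wide finger channel at floor level runs across along x: grip across x. Four inserts, 2 x 2, same yaw, swapped about in a fixed tray, walls 13 mm high.

How it is judged (in metres and radians):
At the end, for the whole second after the job is handed in: Each of the four parts lies at rest on the floor of its own recess (within 14 mm of its centre and 3.5 mm of resting height; post and fork within 0.3 rad of lengthwise, box and frame level within 0.12 rad), and the white box and the black post are within 30 mm of where they started (horizontal distance between pink_box_center and nest_box_floor below 0.014 m and z of pink_box_center in the frame of nest_box_floor between 0.0055 and 0.013 m and angle between each of pink_box_center, frame_center's own z axis and vertical below 0.12 rad and linear speed of each of pink_box, steel_post, fork, frame below 0.02 m/s and horizontal distance between steel_post_center and nest_post_floor below 0.014 m and z of steel_post_center in the frame of nest_post_floor between 0.002 and 0.0095 m and angle between the y axis of steel_post_center and the y axis of nest_post_floor, either way round below 0.3 rad and horizontal distance between fork_center and nest_fork_floor below 0.014 m and z of fork_center in the frame of nest_fork_floor between 0 and 0.0075 m and angle between the y axis of fork_center and the y axis of nest_fork_floor, either way round below 0.3 rad and horizontal distance between frame_center and nest_frame_floor below 0.014 m and z of frame_center in the frame of nest_frame_floor between 0.0005 and 0.008 m and distance of each of white_box_center, black_post_center from where it was at the start of the episode below 0.03 m); the robot touches nothing.
It fails at once if the pink box is dropped: more than 45 mm above the recess floor with no finger holding it (z of pink_box_center in the frame of nest_box_floor above 0.055 m and contact force between the fingers and pink_box below 0.02 N).
It fails at once if the white box is moved by more than 30 mm (distance of white_box_center from where it was at the start of the episode above 0.03 m).
It fails at once if the black post is moved by more than 30 mm (distance of black_post_center from where it was at the start of the episode above 0.03 m).
It also fails if it takes over 120 s, if anything falls off the work surface, if the arm or the gripper's body presses on something with over 40 N, if the wrist force passes 120 N, or if a joint passes its speed limit or range.

## Robot

A 7-joint arm with a two-finger parallel gripper is mounted at the origin on a cart in front of the work surface, level with it; the furniture and walls round the work are solid. World frame = base frame: x ahead of the robot, y to its left, z up, the work surface at z = 0. Lengths are in mm, angles in rad, forces in N, time in s.
With the tool pointing down it reaches from about 425 to 875 mm from the base axis. Payload 8.4 kg.
Tool frame: the origin (TCP) lies between the finger pads; the fingertips stand 22 mm ahead of it and the grasp point (between the pads) lies 3 mm ahead of it; y points along the fingers, x is the direction in which the jaws open and shut, and the axes are right-handed (so a half turn about y gives the same grasp; the last joint's range is limited). The gripper opens to 85 mm and grips with 20 to 120 N. Pads are 22 mm wide; open, the fingers measure 114 mm over their backs; the gripper's body (76 mm by 85 mm) begins 54 mm behind the grasp point. The pads swing forward as they close: fully open they stand 13 mm farther back than shut.
Start: joints at [1.221, 0.333, 0.04, 1.465, -0.013, 1.343, -0.059], TCP at [161.295, -629.642, 253.308] pointing down, gripper open.
Joint ranges: [-2.58, 2.58], [-0.38, 2.09], [-1.3, 1.39], [0.25, 2.4], [-1.5, 4.64], [0.08, 2.09], [-2.65, 2.65]. Speed limits (rad/s): [2.22, 2.22, 2.79, 2.79, 3.14, 3.14, 3.14].

## Interface

Orientations are given as a unit quaternion [w, x, y, z].
In Python, from bench import manip gives the robot as it stands.
- The arm moves only by the tool play_rows, never from a script. Its argument "increments" is a list that holds one entry, the list of rows, each a list of 7 numbers: the shift along the tool's x, y, z in units of 0.2 m (1.0 is 0.2 m), then the turn, a rotation vector about the tool's x, y, z in units of 120 degrees (1.0 is 120 degrees), then the opening, from 0 (shut) to 1 (fully open). A call has 1 to 10 rows; each row shifts and turns the pose as measured when the row begins, along the tool's axes as they then stand; what a row does not reach is not made up. A row lasts 1/10 s, in which the tool goes at most 50 mm and 8.59 degrees, less where a joint would pass 70% of its speed; a pose out of reach is approached as far as the arm can. A call with a number of a shift or a turn outside -1 to 1 is refused whole. A call with a gripper value outside its range is refused whole. The fingers move at their own pace and stop on an object; "grip_force" is the grip in N (left out, the last holds). Time passes only in rows, so rows that do not move let the fingers close. It gives the time, the measured TCP pose, the force and the opening at its end, in the units of the state.
- manip.get_obs(): the state, without advancing time (a new reading comes with each control period).
- manip.read_camera(name): name is "scene" or "top"; returns the picture (384x512x3 uint8, blue, green, red); there is no depth.
- manip.camera_model(name): a dict with "K" (3x3 intrinsics, pixels), "dist_coeffs" ([k1, k2, p1, p2, k3] as OpenCV has them; the pictures are not rectified), "origin" and "attitude" of the camera in the world. Camera axes: x right, y up, looking along -z (the intrinsics and any distortion apply to the point x, -y, -z); pixel columns grow to the right and rows downward; lengths in mm; the calibration is good to about 2 mm. A picture is of the moment at which its call begins. camera_model takes no time and is no camera call.
- manip.sign_off(): hands the job in, once; it reports no verdict.
Trained networks look in the newest picture that a camera, given by its name, has taken for a name from the list of things; names that differ only in an ending like _2 or _b are one class to them, and where a whole thing is asked for, a point or a joint stands for the part that bears it (a point fixed in the world has none). Each returns a list of dicts, best first, with "confidence" (0 to 1); they miss things now and then, are a little off and sometimes report something else, mostly with a low value. They report only what shows in the picture. A call takes as long as a camera call.
- manip.cut_out(query, camera): "mask" (384x512 bool, what is visible of it) and "at" ([column, row] as shares, 0 to 1, of the picture: columns of its width, rows of its height, amid what is visible of it).
- manip.pinpoint(query, camera): "at" ([column, row] as shares, 0 to 1, of the picture: columns of its width, rows of its height: a listed point, or the origin of a listed thing).
The state is a dict: "clock": time; "joints": joint angles; "joint_vel": joint speeds; "joint_efforts": joint torques, N m; "ee_pos": TCP position; "tool_rot": TCP orientation; "ft_force": force on the tool from outside, world axes, zero at the start; "torque": the same for the moment, N m; "finger_gap": finger opening in mm.
Only numpy, scipy, OpenCV 4.12 (cv2) and the standard library are available. Lean on these libraries where they do the work, as an engineer would, in place of code of your own. Each camera call takes 0.05 s, during which the arm holds its last target. There are 200 camera calls.

## Working session

There is one attempt and no reset: what is moved stays moved. The work goes in short steps, Python scripts to look and compute and a tool call to move; the robot and the scene stay as the last step left them, time stands still between calls to the robot, and variables do not carry over. Pictures are saved under pics/ and viewed, about 12 in all and at most 16, crops included, and the job is handed in when it is done.

Besides the shell and the picture viewer there is one more tool, called as name(argument=value, ...), one argument or row to a line, values as JSON. play_rows: Moves the arm, as the interface text tells. Shifts and turns lie within -1 to 1; 1 stands for 0.2 m of shift or 120 degrees of turn. Its arguments: {"type":"object","properties":{"increments":{"type":"array","items":{"type":"array","items":{"type":"array","items":{"type":"number","minimum":-1,"maximum":1}}}},"grip_force":{"type":"number"}},"required":["increments"]}

```bash
mkdir -p pics; cat > h.py <<'E'
import numpy as np, cv2
from scipy.spatial.transform import Rotation as R
from bench import manip
def rot(q): return R.from_quat([q[1],q[2],q[3],q[0]])
def cam(n):
    c=manip.camera_model(n); a=np.array(c["attitude"],float)
    Rm=a if a.shape==(3,3) else rot(a).as_matrix()
    return np.array(c["K"],float),np.array(c["dist_coeffs"],float),np.array(c["origin"],float),Rm
def ray(n,uv):
    K,d,o,Rm=cam(n)
    p=cv2.undistortPoints(np.array(uv,float).reshape(-1,1,2),K,d).reshape(-1,2)
    v=np.c_[p[:,0],-p[:,1],-np.ones(len(p))]@Rm.T
    return o,v
def toz(n,uv,z):
    o,v=ray(n,uv); return o+v*((z-o[2])/v[:,2])[:,None]
def proj(n,P):
    K,d,o,Rm=cam(n); q=(np.array(P,float).reshape(-1,3)-o)@Rm; q=q*[1,-1,-1]
    return cv2.projectPoints(q,np.zeros(3),np.zeros(3),K,d)[0].reshape(-1,2)
E
python3 - <<'E'
from h import *
print(manip.get_obs())
for n in("scene","top"):
    print(n,manip.camera_model(n))
    cv2.imwrite(f"pics/{n}0.png",manip.read_camera(n))
Z=dict(pink_box_center=9.5,steel_post_center=6,fork_center=4,frame_center=4.5,white_box_center=9.5,black_post_center=6,nest_box_floor=10,nest_post_floor=10,nest_fork_floor=10,nest_frame_floor=10)
for n in("top","scene"):
  for k,z in Z.items():
    for r in manip.pinpoint(k,n)[:2]:
        uv=np.array(r["at"])*[512,384]
        print(n,k,round(r["confidence"],2),uv.round(1),toz(n,uv,z)[0].round(1))
E
```

```text
{'clock': 0.0, 'joints': array([ 1.22084733,  0.33389806,  0.03986778,  1.46626585, -0.01341143,
        1.3433124 , -0.05848539]), 'joint_vel': array([ 0.0005688 ,  0.00122456,  0.00052995,  0.00019434,  0.00110375,
        0.00117973, -0.00077713]), 'joint_efforts': array([-7.60685816e-04, -6.58554840e+01,  1.36499114e+00, -4.05565131e+01,
        1.67721952e-02,  1.25728128e-02, -2.27595257e-05]), 'ee_pos': array([ 161.16095967, -629.26741975,  252.43210682]), 'tool_rot': array([ 0.55892171, -0.55827537,  0.4340239 , -0.43308011]), 'ft_force': array([-0.06090859,  0.12519086, -0.06343907]), 'torque': array([-0.06863235, -0.00579349,  0.03942287]), 'finger_gap': 85.19363713493868}
scene {'K': array([[373.99473645,   0.        , 255.77226587],
       [  0.        , 373.99473645, 191.84199521],
       [  0.        ,   0.        ,   1.        ]]), 'dist_coeffs': array([-0.06670379,  0.        ,  0.        ,  0.        ,  0.        ]), 'origin': array([-198.68961271, -356.82167143,  604.93051879]), 'attitude': array([ 0.7465904 ,  0.38997124, -0.25350096, -0.47567055])}
top {'K': array
[... 948 characters left out ...]
9] [594.3 332.7  10. ]
scene pink_box_center 0.55 [355.1 242.1] [ 498.4 -299.1    9.5]
scene steel_post_center 0.5 [389.1 271.3] [ 439.7 -388.1    6. ]
scene fork_center 0.68 [327.5 257.4] [ 426.8 -252.5    4. ]
scene frame_center 0.59 [241.  175.7] [653.3  80.4   4.5]
scene white_box_center 0.72 [223.5 195.8] [532.2  73.7   9.5]
scene white_box_center 0.55 [133.1 183.2] [475.  342.5   9.5]
scene black_post_center 0.66 [210.9 218. ] [436.   57.7   6. ]
scene nest_box_floor 0.57 [187.7 173.2] [589.3 228.5  10. ]
scene nest_post_floor 0.82 [161.1 195.3] [459.5 230.8  10. ]
scene nest_fork_floor 0.76 [131.1 181.6] [478.7 353.   10. ]
scene nest_frame_floor 0.81 [159.2 163.7] [598.7 341.6  10. ]
```

```bash
python3 - <<'E'
import cv2,numpy as np
t=cv2.imread("pics/top0.png");s=cv2.imread("pics/scene0.png")
a=cv2.resize(t[130:255,110:270],None,fx=5,fy=4.8,interpolation=2)
a=cv2.resize(t[140:250,110:270],(800,550),interpolation=2)
b=cv2.resize(t[170:260,280:400],(800,600),interpolation=2)
cv2.imwrite("pics/a.png",a);cv2.imwrite("pics/b.png",b)
cv2.imwrite("pics/c.png",cv2.resize(s[130:310,90:450],(800,400),interpolation=2))
E
```

```text
(no output)
```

View pics/a.png

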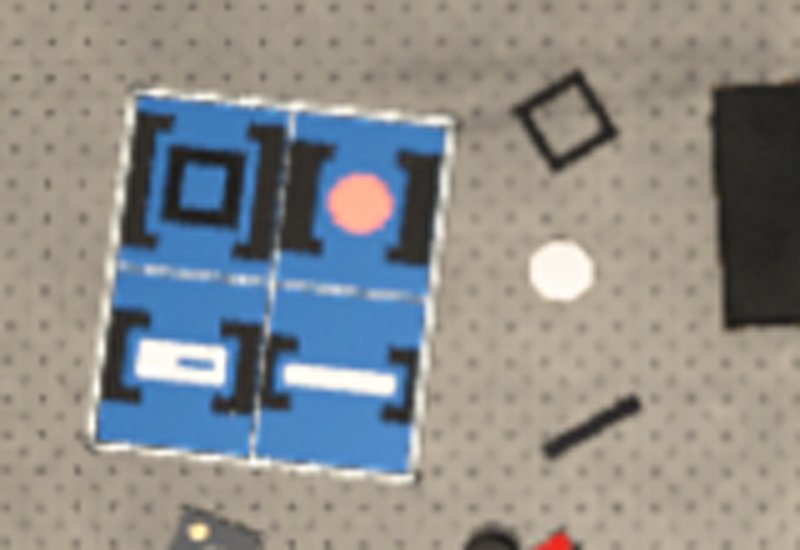

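View pics/b.png

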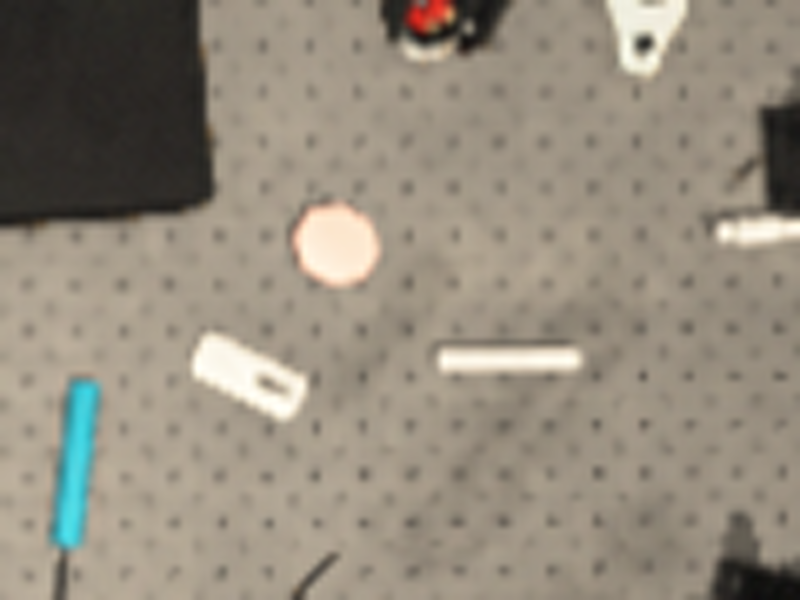

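View pics/c.png

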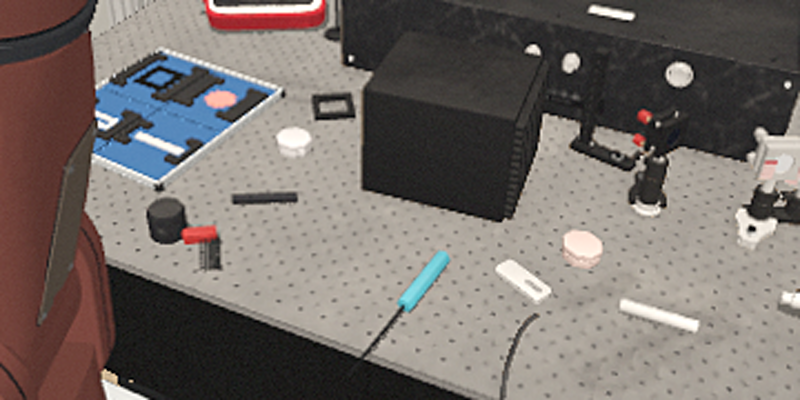

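```bash
cat > m.py <<'E'
from h import *
def fit(n,q,zt,zc):
    out=[]
    for r in manip.cut_out(q,n)[:2]:
        m=r["mask"].astype(np.uint8)
        ys,xs=np.nonzero(m)
        P=toz(n,np.c_[xs,ys],zt)[:,:2]   # mask pixels on top face plane
        c=P.mean(0); (rc,wh,an)=cv2.minAreaRect(P.astype(np.float32))
        bp=cv2.boxPoints((rc,wh,an)); e=[bp[1]-bp[0],bp[2]-bp[1]]; e=max(e,key=np.linalg.norm)
        w,V=np.linalg.eigh(np.cov(P.T)); v=V[:,1]
        out.append((n,q,round(r["confidence"],2),len(xs),"mean",c.round(1),"rect",np.round(rc,1),np.round(sorted(wh),1),"long/edge deg",np.degrees(np.arctan2(e[1],e[0])).round(1)%180,"pca",np.degrees(np.arctan2(v[1],v[0])).round(1)%180))
    for o in out: print(*o)
E
python3 - <<'E'
from m import *
for n in("top","scene"):
    manip.read_camera(n)
    for q,z in dict(pink_box_center=15,steel_post_center=8,fork_center=7,frame_center=7,white_box_center=15,black_post_center=8).items(): fit(n,q,z,z)
# prints by colour in top
for n in("top","scene"):
    im=cv2.imread(f"pics/{n}0.png"); h=cv2.cvtColor(im,cv2.COLOR_BGR2HSV)
    blue=((h[...,0]>98)&(h[...,0]<122)&(h[...,1]>120)).astype(np.uint8)
    k,l,s,_=cv2.connectedComponentsWithStats(cv2.morphologyEx(blue,3,np.ones((9,9))))
    i=1+s[1:,4].argmax(); ys,xs=np.nonzero(l==i)
    P=toz(n,np.c_[xs,ys],10)[:,:2]; rc,wh,an=cv2.minAreaRect(P.astype(np.float32)); print(n,"tray",P.mean(0).round(1),np.round(rc,1),np.round(wh,1),an, cv2.boxPoints((rc,wh,an)).round(0).tolist())
    inside=cv2.erode((l==i).astype(np.uint8),np.ones((3,3)))>0
    V=im.astype(int); br=(V.min(2)>150)|((V[...,2]>190)&(V[...,0]>100))
    k,l,s,c=cv2.connectedComponentsWithStats((inside&br).astype(np.uint8))
    for j in range(1,k):
        if s[j,4]>15:
            ys,xs=np.nonzero(l==j);P=toz(n,np.c_[xs,ys],10)[:,:2];rc,wh,an=cv2.minAreaRect(P.astype(np.float32))
            print(" print",s[j,4],im[ys,xs].mean(0).round(),P.mean(0).round(1),np.round(rc,1),np.round(wh,1),round(an,1))
E
```

```text
top pink_box_center 0.43 135 mean [ 497.6 -292. ] rect [ 496.6 -291.7] [41.6 42.2] long/edge deg 134.3 pca 78.6
top fork_center 0.71 1033 mean [599.7 328.5] rect [599.6 327.6] [111.2 120.1] long/edge deg 173.7 pca 150.1
top fork_center 0.69 61 mean [ 432.5 -240.6] rect [ 429.5 -245.2] [18.6 54.4] long/edge deg 63.4 pca 66.5
top black_post_center 0.55 70 mean [433.3  60.3] rect [433.5  60.2] [11.8 69.2] long/edge deg 118.6 pca 119.1
scene pink_box_center 0.64 259 mean [ 489.9 -290.8] rect [ 490.6 -291.5] [39.9 59.6] long/edge deg 14.0 pca 14.800000000000011
scene pink_box_center 0.62 774 mean [576.1 219.7] rect [577.6 222.1] [110.6 124.2] long/edge deg 175.0 pca 9.5
scene steel_post_center 0.52 168 mean [ 434.1 -382.9] rect [ 434.9 -381.4] [18.1 69.7] long/edge deg 90.8 pca 93.1
scene fork_center 0.68 241 mean [ 423.9 -248.3] rect [ 425.1 -247.2] [29.6 64. ] long/edge deg 61.8 pca 60.5
scene frame_center 0.59 186 mean [641.6  78. ] rect [641.7  79.5] [57.  68.1] long/edge deg 28.0 pca 36.19999999999999
scene white_box_center 0.56 149 mean [534.7  79.4] rect [534.1  79.1] [38.8 54.6] long/edge deg 29.9 pca 38.599999999999994
scene black_post_center 0.55 125 mean [430.  62.] rect [429.9  62.4] [18.6 71.2] long/edge deg 120.8 pca 121.0
top tray [521.4 283.3] [530.9 280.8] [212.6 236.7] 83.90958404541016 [[402.0, 188.0], [637.0, 163.0], [660.0, 374.0], [425.0, 399.0]]
 print 132 [236. 236. 235.] [476.1 343. ] [476.3 343. ] [27.5 59.4] 0.1
 print 100 [236. 236. 235.] [464.6 231.9] [464.6 232.1] [74.  15.5] 83.8
scene tray [522.9 270.9] [529.  283.4] [210.4 234.5] 84.09010314941406 [[401.0, 191.0], [635.0, 167.0], [656.0, 376.0], [423.0, 400.0]]
 print 77 [171. 182. 247.] [586.  224.7] [586.3 225.2] [37.7 42. ] 82.8
 print 45 [231. 232. 233.] [475.8 327.8] [479.  327.6] [45.8 22.8] 39.9
 print 75 [228. 230. 231.] [464.8 241.5] [464.8 240.7] [66.4 15.5] 83.8
```

```bash
cat > sil.py <<'E'
from h import *
from scipy.optimize import minimize
OBJ=dict(pink=([38,42,19],(494,-292,0)),post=([12,75,12],(434,-387,0)),fork=([24,60,8],(427,-249,-27)),frame=([55,55,9],(642,80,30)))
S=6
def model(n,dim,p,z0=0):
    dx,dy,h=np.array(dim,float); a,b=dx/2,dy/2
    c=[(sx*a,sy*b) for sx in(-1,1) for sy in(-1,1)]
    if h==19: t=.414; c=[(sx*a,sy*b*t) for sx in(-1,1) for sy in(-1,1)]+[(sx*a*t,sy*b) for sx in(-1,1) for sy in(-1,1)]
    th=np.radians(p[2]); Q=np.array(c)@np.array([[np.cos(th),np.sin(th)],[-np.sin(th),np.cos(th)]])+p[:2]
    P=np.r_[np.c_[Q,np.full(len(Q),z0)],np.c_[Q,np.full(len(Q),z0+h)]]
    return proj(n,P)
def run(imgs,name,init,z0=0,views=("top","scene"),save=None):
    dim=OBJ[name][0]; D={}
    for n in views:
        uv=model(n,dim,init,z0); lo=(uv.min(0)-7).astype(int); hi=(uv.max(0)+8).astype(int)
        g=imgs[n][lo[1]:hi[1],lo[0]:hi[0]].astype(np.float32)
        g=cv2.resize(g,None,fx=S,fy=S,interpolation=cv2.INTER_CUBIC).clip(0,255)
        G=(g[...,2] if name!="frame" else 255-g.max(2)).astype(np.uint8)
        _,m=cv2.threshold(G,0,1,cv2.THRESH_BINARY+cv2.THRESH_OTSU)
        ct,_=cv2.findContours(m,0,1); c0=(uv.mean(0)-lo+.5)*S
        ct=[c for c in ct if cv2.contourArea(c)>300]
        c=min(ct,key=lambda c:np.linalg.norm(c.reshape(-1,2).mean(0)-c0))
        m[:]=0; cv2.drawContours(m,[c],-1,1,-1); D[n]=(lo,m)
    def cost(p,per=False):
        o=[]
        for n,(lo,m) in D.items():
            h=cv2.convexHull(((model(n,dim,p,z0)-lo+.5)*S-.5).astype(np.float32))
            r=np.zeros_like(m); cv2.fillConvexPoly(r,(h*16).round().astype(np.int32),1,shift=4)
            o.append(1-(r&m).sum()/(r|m).sum())
        return o if per else sum(o)
    X=np.array([init]*4,float); X[1,0]+=6;X[2,1]+=6;X[3,2]+=10
    r=minimize(cost,init,method="Nelder-Mead",options=dict(initial_simplex=X,xatol=.05,fatol=1e-4))
    print(name,views,r.x.round(1),np.round(cost(r.x,True),2)); return r.x
E
python3 - <<'E'
from sil import *
im={n:cv2.imread(f"pics/{n}0.png") for n in("top","scene")}
for k,(d,i) in OBJ.items():
    for v in(("top",),("scene",),("top","scene")): run(im,k,i,0,v)
E
```

```text
pink ('top',) [ 4.958e+02 -2.947e+02 -4.000e-01] [0.1]
pink ('scene',) [ 497.4 -290.3    5.9] [0.18]
pink ('top', 'scene') [ 496.  -293.4    2.4] [0.12 0.24]
post ('top',) [ 4.354e+02 -3.862e+02 -3.000e-01] [0.11]
post ('scene',) [ 435.9 -381.5   -2.2] [0.37]
post ('top', 'scene') [ 4.354e+02 -3.840e+02 -3.000e-01] [0.13 0.4 ]
fork ('top',) [ 427.5 -248.7  -26.5] [0.06]
fork ('scene',) [ 430.6 -245.6  -27.7] [0.21]
fork ('top', 'scene') [ 427.9 -248.2  -26.5] [0.06 0.26]
frame ('top',) [644.7  78.1  31.8] [0.04]
frame ('scene',) [643.8  80.8  31.7] [0.08]
frame ('top', 'scene') [643.9  79.   32.3] [0.06 0.11]
```

```bash
cat > p.py <<'E'
from h import *
import sys
def plan(x,y,z,yaw,vmax=45,amax=8,n=None,grip=None):
    """rows from the present pose to TCP (x,y,z), tool z down, jaws along yaw (deg, mod 180)"""
    o=manip.get_obs(); p=np.array(o["ee_pos"]); A=rot(o["tool_rot"])
    best=None
    for k in(0,180):
        c,s=np.cos(np.radians(yaw+k)),np.sin(np.radians(yaw+k))
        B=R.from_matrix(np.array([[c,s,0],[s,-c,0],[0,0,-1]]))
        w=(A.inv()*B).as_rotvec()
        if best is None or np.linalg.norm(w)<np.linalg.norm(best): best=w
    d=np.array([x,y,z])-p
    a=np.degrees(np.linalg.norm(best)); n=n or max(1,int(np.ceil(max(np.linalg.norm(d)/vmax,a/amax))))
    X=A.as_matrix()[:,0]
    print("t %.1f tcp"%o["clock"],p.round(1),"jawyaw %.1f"%(np.degrees(np.arctan2(X[1],X[0]))),"tilt",A.as_matrix()[:2,2].round(3),"gap %.1f"%o["finger_gap"],"F",o["ft_force"].round(1),"j7 %.2f"%o["joints"][6])
    print("dist",np.linalg.norm(d).round(1),"turn deg",a.round(1),"rows",n)
    rows=[]
    for i in range(n):
        t=(A*R.from_rotvec(best*i/n)).inv().apply(d/n)/200
        rows.append([round(float(v),3) for v in np.r_[t,np.degrees(best)/n/120]])
    for r in rows: print(r)
if __name__=="__main__": plan(*map(float,sys.argv[1:5]))
E
python3 p.py 496 -293.5 150 1
```

```text
t 1.8 tcp [ 161.3 -629.6  253.3] jawyaw -75.6 tilt [0.969 0.248] gap 85.4 F [-0.1 -0.   0. ] j7 -0.06
dist 485.5 turn deg 112.6 rows 15
[-0.081, 0.034, 0.136, -0.042, -0.033, -0.033]
[-0.073, 0.017, 0.143, -0.042, -0.033, -0.033]
[-0.063, -0.001, 0.149, -0.042, -0.033, -0.033]
[-0.052, -0.018, 0.152, -0.042, -0.033, -0.033]
[-0.04, -0.034, 0.153, -0.042, -0.033, -0.033]
[-0.027, -0.05, 0.152, -0.042, -0.033, -0.033]
[-0.012, -0.064, 0.148, -0.042, -0.033, -0.033]
[0.003, -0.077, 0.142, -0.042, -0.033, -0.033]
[0.018, -0.089, 0.134, -0.042, -0.033, -0.033]
[0.033, -0.098, 0.124, -0.042, -0.033, -0.033]
[0.049, -0.106, 0.112, -0.042, -0.033, -0.033]
[0.063, -0.111, 0.099, -0.042, -0.033, -0.033]
[0.078, -0.114, 0.084, -0.042, -0.033, -0.033]
[0.091, -0.115, 0.068, -0.042, -0.033, -0.033]
[0.103, -0.114, 0.052, -0.042, -0.033, -0.033]
```

```bash
sed -i 's/np.array(\[\[c,s,0\],\[s,-c,0\],\[0,0,-1\]\])/np.array([[c,0,-s],[s,0,c],[0,-1,0]])/; s/tool z down/tool y down/; s/\[:2,2\]/[:2,1]/' p.py
python3 p.py 496 -293.5 120 1
```

```text
t 1.8 tcp [ 161.3 -629.6  253.3] jawyaw -75.6 tilt [0. 0.] gap 85.4 F [-0.1 -0.   0. ] j7 -0.06
dist 492.7 turn deg 76.6 rows 11
[-0.11, 0.061, 0.185, -0.0, -0.058, -0.0]
[-0.087, 0.061, 0.197, -0.0, -0.058, -0.0]
[-0.062, 0.061, 0.206, -0.0, -0.058, -0.0]
[-0.037, 0.061, 0.212, -0.0, -0.058, -0.0]
[-0.011, 0.061, 0.215, -0.0, -0.058, -0.0]
[0.015, 0.061, 0.215, -0.0, -0.058, -0.0]
[0.041, 0.061, 0.212, -0.0, -0.058, -0.0]
[0.067, 0.061, 0.205, -0.0, -0.058, -0.0]
[0.091, 0.061, 0.195, -0.0, -0.058, -0.0]
[0.114, 0.061, 0.183, -0.0, -0.058, -0.0]
[0.135, 0.061, 0.168, -0.0, -0.058, -0.0]
```

play_rows(
  increments=[
    [[-0.11,0.02,0.185,0,-0.058,0,0.7],[-0.087,0.02,0.197,0,-0.058,0,0.7],[-0.062,0.02,0.206,0,-0.058,0,0.7],[-0.037,0.03,0.212,0,-0.058,0,0.7],[-0.011,0.03,0.215,0,-0.058,0,0.7],[0.015,0.03,0.215,0,-0.058,0,0.7],[0.041,0.04,0.212,0,-0.058,0,0.7],[0.067,0.04,0.205,0,-0.058,0,0.7],[0.091,0.05,0.195,0,-0.058,0,0.7],[0.114,0.05,0.183,0,-0.058,0,0.7]],
  ],
  grip_force=30,
)

```text
clock: 2.8
ee_pos: [465.4, -315.6, 186.1]
tool_rot: [-0.704, 0.71, -0.025, 0.026]
ft_force: [1.3, -0.8, -0.2]
finger_gap: 59.8
```

```bash
python3 p.py 496 -293.5 90 1
```

```text
t 2.8 tcp [ 465.4 -315.6  186.1] jawyaw -4.2 tilt [ 0.001 -0.008] gap 59.8 F [ 1.3 -0.8 -0.2] j7 0.37
dist 103.2 turn deg 5.2 rows 3
[0.048, 0.16, 0.042, 0.001, -0.014, 0.0]
[0.049, 0.16, 0.04, 0.001, -0.014, 0.0]
[0.05, 0.16, 0.038, 0.001, -0.014, 0.0]
```

play_rows(
  increments=[
    [[0.05,0.16,0.042,0,-0.014,0,0.7],[0.05,0.16,0.04,0,-0.014,0,0.7],[0.05,0.16,0.038,0,-0.014,0,0.7],[0,0.1,0,0,0,0,0.7],[0,0,0,0,0,0,0.7]],
  ],
)

```text
clock: 3.3
ee_pos: [504.0, -284.5, 66.8]
tool_rot: [-0.705, 0.709, 0.015, -0.011]
ft_force: [-0.3, 0.0, 0.6]
finger_gap: 60.0
```

```bash
python3 p.py 496 -293.5 25 1; python3 -c "
from h import *
im=manip.read_camera('scene');cv2.imwrite('pics/d.png',cv2.resize(im[170:310,270:450],(720,560),interpolation=2))"
```

```text
t 3.3 tcp [ 504.  -284.5   66.8] jawyaw 2.1 tilt [ 0.006 -0.007] gap 60.0 F [-0.3  0.   0.6] j7 0.33
dist 43.5 turn deg 1.2 rows 1
[-0.043, 0.209, -0.042, 0.003, 0.009, 0.003]
```

View pics/d.png

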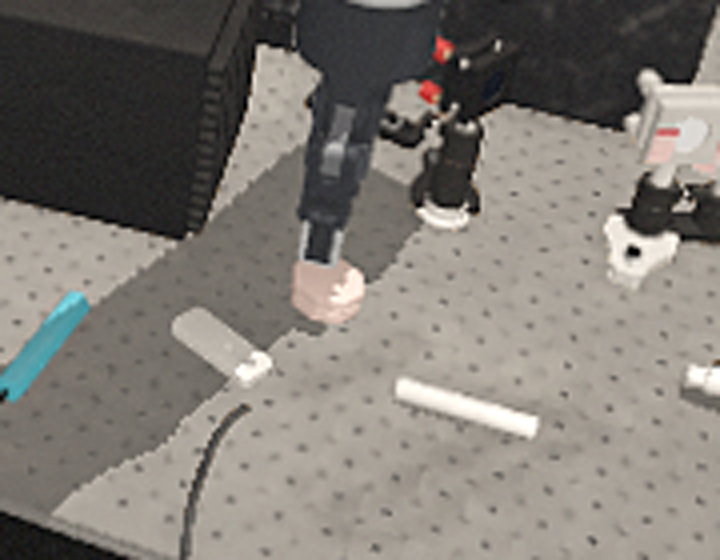

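play_rows(
  increments=[
    [[-0.043,0,-0.042,0.003,0.009,0.003,0.7],[0,0.05,0,0,0,0,0.7],[0,0,0,0,0,0,0.7]],
  ],
)

```text
clock: 3.65
ee_pos: [496.8, -296.5, 61.3]
tool_rot: [-0.706, 0.709, 0.006, -0.003]
ft_force: [-1.1, 0.8, -1.1]
finger_gap: 59.5
```

```bash
python3 p.py 496 -293.5 25 1
```

```text
t 3.6 tcp [ 496.8 -296.5   61.3] jawyaw 0.8 tilt [ 0.004 -0.004] gap 59.5 F [-1.1  0.8 -1.1] j7 0.34
dist 36.4 turn deg 0.4 rows 1
[-0.005, 0.181, 0.016, 0.002, -0.002, 0.002]
```

play_rows(
  increments=[
    [[0,0.06,0.01,0,0,0,0.7],[0,0.05,0,0,0,0,0.7],[0,0.03,0,0,0,0,0.7],[0,0.02,0,0,0,0,0.7],[0,0,0,0,0,0,0.7]],
  ],
)

```text
clock: 4.15
ee_pos: [497.1, -295.2, 27.3]
tool_rot: [-0.705, 0.709, 0.006, -0.002]
ft_force: [0.1, -0.0, -0.7]
finger_gap: 60.0
```

```bash
python3 p.py 496 -293.5 25 1
```

```text
t 4.2 tcp [ 497.1 -295.2   27.3] jawyaw 0.7 tilt [ 0.005 -0.005] gap 60.0 F [ 0.1 -0.  -0.7] j7 0.31
dist 3.1 turn deg 0.5 rows 1
[-0.005, 0.012, 0.009, 0.002, -0.003, 0.003]
```

play_rows(
  increments=[
    [[0,0.012,0.007,0,0,0,0.7],[0,0,0,0,0,0,0.3],[0,0,0,0,0,0,0.3],[0,0,0,0,0,0,0.3],[0,0,0,0,0,0,0.3],[0,0,0,0,0,0,0.3]],
  ],
  grip_force=30,
)

```text
clock: 4.75
ee_pos: [497.8, -293.8, 25.8]
tool_rot: [-0.705, 0.709, 0.007, -0.002]
ft_force: [-0.4, 0.7, -1.0]
finger_gap: 38.7
```

play_rows(
  increments=[
    [[0,-0.03,0,0,0,0,0.3],[0,-0.06,0,0,0,0,0.3],[0,-0.1,0,0,0,0,0.3],[0,0,0,0,0,0,0.3]],
  ],
)

```text
clock: 5.15
ee_pos: [497.7, -293.5, 66.9]
tool_rot: [-0.705, 0.709, 0.007, -0.002]
ft_force: [1.1, 0.5, 0.1]
finger_gap: 38.7
```

```bash
python3 p.py 496 -293.5 290 1; python3 -c "
from h import *
im=manip.read_camera('scene');cv2.imwrite('pics/e.png',cv2.resize(im[170:310,270:450],(720,560),interpolation=2))"
```

```text
t 5.2 tcp [ 497.7 -293.5   66.9] jawyaw 0.7 tilt [ 0.007 -0.006] gap 38.7 F [1.1 0.5 0.1] j7 0.33
dist 223.1 turn deg 0.6 rows 5
[-0.0, -0.223, -0.001, 0.001, -0.0, 0.001]
[-0.001, -0.223, -0.001, 0.001, -0.0, 0.001]
[-0.001, -0.223, -0.001, 0.001, -0.0, 0.001]
[-0.001, -0.223, -0.001, 0.001, -0.0, 0.001]
[-0.001, -0.223, -0.0, 0.001, -0.0, 0.001]
```

View pics/e.png

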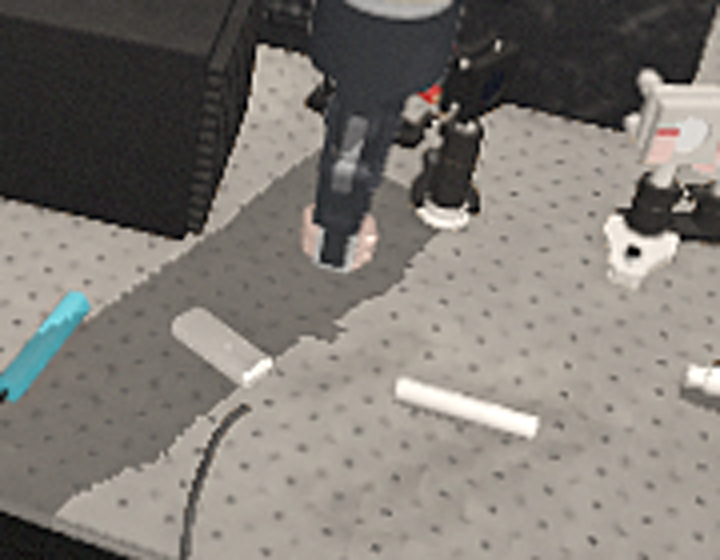

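play_rows(
  increments=[
    [[0,-0.15,0,0,0,0,0.3],[0,-0.22,0,0,0,0,0.3],[0,-0.22,0,0,0,0,0.3],[0,-0.22,0,0,0,0,0.3],[0,-0.2,0,0,0,0,0.3],[0,-0.06,0,0,0,0,0.3],[0,0,0,0,0,0,0.3]],
  ],
)

```text
clock: 5.9
ee_pos: [493.6, -291.1, 284.7]
tool_rot: [-0.706, 0.708, 0.005, -0.005]
ft_force: [-1.1, 0.6, -0.1]
finger_gap: 38.6
```

```bash
python3 p.py 585.5 222 290 -6
```

```text
t 5.9 tcp [ 493.6 -291.1  284.7] jawyaw 0.7 tilt [-0.    -0.002] gap 38.6 F [-1.1  0.6 -0.1] j7 0.41
dist 521.3 turn deg 6.7 rows 12
[0.041, -0.003, 0.213, 0.0, 0.005, 0.0]
[0.039, -0.003, 0.214, 0.0, 0.005, 0.0]
[0.037, -0.003, 0.214, 0.0, 0.005, 0.0]
[0.035, -0.002, 0.214, 0.0, 0.005, 0.0]
[0.033, -0.002, 0.215, 0.0, 0.005, 0.0]
[0.031, -0.002, 0.215, 0.0, 0.005, 0.0]
[0.028, -0.002, 0.215, 0.0, 0.005, 0.0]
[0.026, -0.002, 0.216, 0.0, 0.005, 0.0]
[0.024, -0.002, 0.216, 0.0, 0.005, 0.0]
[0.022, -0.002, 0.216, 0.0, 0.005, 0.0]
[0.02, -0.002, 0.216, 0.0, 0.005, 0.0]
[0.018, -0.002, 0.216, 0.0, 0.005, 0.0]
```

play_rows(
  increments=[
    [[0.02,0,0.1,0,0.005,0,0.3],[0.039,0,0.2,0,0.005,0,0.3],[0.037,0,0.21,0,0.005,0,0.3],[0.035,0,0.21,0,0.005,0,0.3],[0.033,0,0.21,0,0.005,0,0.3],[0.031,0,0.21,0,0.005,0,0.3],[0.028,0,0.21,0,0.005,0,0.3],[0.026,0,0.21,0,0.005,0,0.3],[0.024,0,0.21,0,0.005,0,0.3],[0.022,0,0.21,0,0.005,0,0.3]],
  ],
)

```text
clock: 6.9
ee_pos: [564.3, 107.4, 263.4]
tool_rot: [-0.705, 0.707, -0.047, 0.031]
ft_force: [1.6, -0.8, 0.4]
finger_gap: 38.8
```

```bash
python3 p.py 585.5 222 200 -6
```

```text
t 6.9 tcp [564.3 107.4 263.4] jawyaw -6.4 tilt [-0.023 -0.   ] gap 38.8 F [ 1.6 -0.8  0.4] j7 -0.50
dist 132.7 turn deg 1.4 rows 3
[0.016, 0.105, 0.194, 0.0, -0.001, -0.004]
[0.016, 0.105, 0.194, 0.0, -0.001, -0.004]
[0.016, 0.105, 0.194, 0.0, -0.001, -0.004]
```

play_rows(
  increments=[
    [[0.016,0.03,0.18,0,0,-0.004,0.3],[0.016,0.1,0.17,0,0,-0.004,0.3],[0.016,0.1,0.12,0,0,-0.004,0.3],[0,0.1,0.05,0,0,0,0.3],[0,0.2,0,0,0,0,0.3],[0,0.1,0,0,0,0,0.3],[0,0,0,0,0,0,0.3]],
  ],
)

```text
clock: 7.6
ee_pos: [576.4, 222.5, 117.6]
tool_rot: [-0.706, 0.707, -0.039, 0.029]
ft_force: [0.1, 0.3, -0.5]
finger_gap: 38.9
```

```bash
python3 p.py 585.5 222 80 -6
```

```text
t 7.6 tcp [576.4 222.5 117.6] jawyaw -5.6 tilt [-0.015 -0.001] gap 38.9 F [ 0.1  0.3 -0.5] j7 -0.77
dist 38.7 turn deg 1.0 rows 1
[0.048, 0.187, 0.002, 0.001, 0.004, -0.007]
```

play_rows(
  increments=[
    [[0.03,0.08,0,0,0.003,-0.006,0.3],[0.02,0.1,0,0,0,0,0.3],[0,0.06,0,0,0,0,0.3],[0,0,0,0,0,0,0.3],[0,0,0,0,0,0,0.3]],
  ],
)

```text
clock: 8.1
ee_pos: [584.5, 220.9, 66.9]
tool_rot: [-0.705, 0.707, -0.039, 0.034]
ft_force: [0.4, 0.5, -0.3]
finger_gap: 38.8
```

```bash
python3 p.py 585.5 222 36.5 -6; python3 -c "
from h import *
im=manip.read_camera('scene');cv2.imwrite('pics/f.png',cv2.resize(im[130:230,100:240],(784,560),interpolation=2))"
```

```text
t 8.1 tcp [584.5 220.9  66.9] jawyaw -5.9 tilt [-0.006 -0.003] gap 38.8 F [ 0.4  0.5 -0.3] j7 -0.80
dist 30.4 turn deg 0.4 rows 1
[0.005, 0.152, 0.007, 0.002, 0.001, -0.003]
```

View pics/f.png

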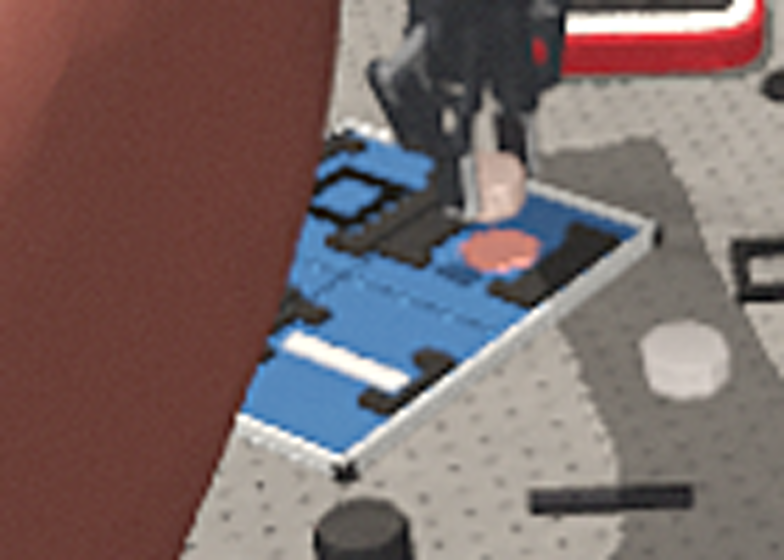

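play_rows(
  increments=[
    [[0.005,0.04,0.005,0,0,0,0.3],[0,0.06,0,0,0,0,0.3],[0,0.03,0,0,0,0,0.3],[0,0.015,0,0,0,0,0.3],[0,0,0,0,0,0,0.3]],
  ],
)

```text
clock: 8.65
ee_pos: [586.4, 222.2, 37.6]
tool_rot: [-0.705, 0.707, -0.038, 0.036]
ft_force: [-0.3, 0.2, -0.6]
finger_gap: 38.8
```

```bash
python3 p.py 585.5 222 36.2 -6
```

```text
t 8.7 tcp [586.4 222.2  37.6] jawyaw -5.9 tilt [-0.003 -0.002] gap 38.8 F [-0.3  0.2 -0.6] j7 -0.82
dist 1.6 turn deg 0.2 rows 1
[-0.004, 0.007, -0.001, 0.001, 0.001, -0.001]
```

Lower the last 1.5 mm, open partway, back off upward.

play_rows(
  increments=[
    [[0,0.007,0,0,0,0,0.3],[0,0,0,0,0,0,0.3],[0,0,0,0,0,0,0.65],[0,0,0,0,0,0,0.7],[0,0,0,0,0,0,0.7],[0,-0.05,0,0,0,0,0.7],[0,-0.15,0,0,0,0,0.7],[0,-0.2,0,0,0,0,0.7],[0,-0.2,0,0,0,0,0.7],[0,-0.2,0,0,0,0,0.7]],
  ],
)

```text
clock: 9.65
ee_pos: [584.1, 221.5, 198.9]
tool_rot: [-0.704, 0.708, -0.04, 0.032]
ft_force: [0.3, 0.6, -0.6]
finger_gap: 59.7
```

play_rows(
  increments=[
    [[0,-0.2,0,0,0,0,0.55],[0,-0.2,0,0,0,0,0.55],[0,-0.05,0,0,0,0,0.55],[0,0,0,0,0,0,0.55]],
  ],
)

```text
clock: 10.05
ee_pos: [585.6, 223.7, 302.9]
tool_rot: [-0.706, 0.706, -0.036, 0.036]
ft_force: [0.0, -0.4, -0.6]
finger_gap: 47.3
```

```bash
python3 p.py 428 -248 270 -26.5; python3 -c "
from sil import *
im={n:manip.read_camera(n) for n in('scene','top')}
for v in im: run(im,'pink',(586,222,-6),10,(v,))
cv2.imwrite('pics/g.png',cv2.resize(im['top'][140:250,110:270],(800,550),interpolation=2))"
```

```text
t 10.1 tcp [585.6 223.7 302.9] jawyaw -5.8 tilt [ 0. -0.] gap 47.3 F [ 0.  -0.4 -0.6] j7 -0.70
dist 498.4 turn deg 20.7 rows 12
[-0.046, 0.014, -0.202, 0.0, 0.014, 0.0]
[-0.039, 0.014, -0.203, 0.0, 0.014, 0.0]
[-0.033, 0.014, -0.205, 0.0, 0.014, 0.0]
[-0.027, 0.014, -0.205, 0.0, 0.014, 0.0]
[-0.021, 0.014, -0.206, 0.0, 0.014, 0.0]
[-0.015, 0.014, -0.207, 0.0, 0.014, 0.0]
[-0.008, 0.014, -0.207, 0.0, 0.014, 0.0]
[-0.002, 0.014, -0.207, 0.0, 0.014, 0.0]
[0.004, 0.014, -0.207, 0.0, 0.014, 0.0]
[0.01, 0.014, -0.207, 0.0, 0.014, 0.0]
[0.017, 0.014, -0.207, 0.0, 0.014, 0.0]
[0.023, 0.014, -0.206, 0.0, 0.014, 0.0]
pink ('scene',) [584.1 224.3  -2. ] [0.1]
pink ('top',) [586.3 218.1  -1.3] [0.17]
```

View pics/g.png

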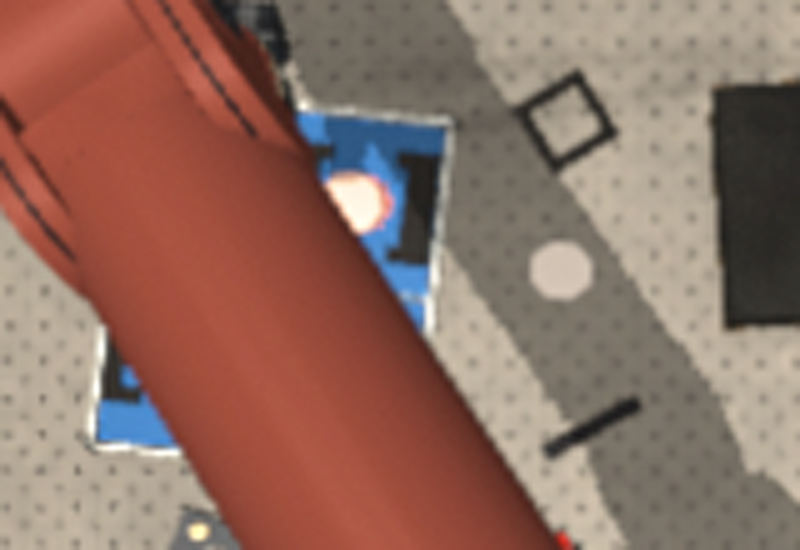

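play_rows(
  increments=[
    [[-0.04,0,-0.15,0,0.014,0,0.55],[-0.039,0,-0.2,0,0.014,0,0.55],[-0.033,0,-0.205,0,0.014,0,0.55],[-0.027,0,-0.205,0,0.014,0,0.55],[-0.021,0,-0.206,0,0.014,0,0.55],[-0.015,0,-0.207,0,0.014,0,0.55],[-0.008,0,-0.207,0,0.014,0,0.55],[-0.002,0,-0.207,0,0.014,0,0.55],[0.004,0,-0.207,0,0.014,0,0.55],[0.01,0,-0.207,0,0.014,0,0.55]],
  ],
)

```text
clock: 11.15
ee_pos: [443.5, -168.4, 282.0]
tool_rot: [-0.693, 0.693, -0.151, 0.128]
ft_force: [0.5, -0.2, -0.1]
finger_gap: 47.0
```

```bash
python3 p.py 428 -248 130 -26.5
```

```text
t 11.2 tcp [ 443.5 -168.4  282. ] jawyaw -22.8 tilt [-0.032  0.005] gap 47.0 F [ 0.5 -0.2 -0.1] j7 -0.13
dist 172.2 turn deg 4.2 rows 4
[0.026, 0.19, -0.098, 0.001, 0.008, -0.004]
[0.027, 0.19, -0.098, 0.001, 0.008, -0.004]
[0.027, 0.19, -0.098, 0.001, 0.008, -0.004]
[0.027, 0.19, -0.098, 0.001, 0.008, -0.004]
```

play_rows(
  increments=[
    [[0.026,0.1,-0.12,0.001,0.008,-0.004,0.55],[0.027,0.19,-0.098,0.001,0.008,-0.004,0.55],[0.027,0.19,-0.08,0.001,0.008,-0.004,0.55],[0.027,0.19,-0.05,0.001,0.006,-0.004,0.55],[0,0.15,0,0,0,0,0.55],[0,0.05,0,0,0,0,0.55],[0,0,0,0,0,0,0.55]],
  ],
)

```text
clock: 11.85
ee_pos: [419.7, -248.3, 91.8]
tool_rot: [0.688, -0.686, 0.171, -0.163]
ft_force: [0.2, -0.4, 1.2]
finger_gap: 47.1
```

```bash
python3 p.py 428 -248 23 -26.5
```

```text
t 11.8 tcp [ 419.7 -248.3   91.8] jawyaw -27.3 tilt [-0.011  0.005] gap 47.1 F [ 0.2 -0.4  1.2] j7 -0.10
dist 69.3 turn deg 1.1 rows 2
[0.02, 0.172, 0.01, 0.0, -0.004, -0.003]
[0.019, 0.172, 0.01, 0.0, -0.004, -0.003]
```

play_rows(
  increments=[
    [[0.03,0,0.02,0,-0.003,-0.005,0.55],[0.01,0.1,0,0,-0.003,-0.002,0.55],[0,0.1,0,0,0,0,0.55],[0,0.04,0,0,0,0,0.55],[0,0,0,0,0,0,0.55],[0,0,0,0,0,0,0.55]],
  ],
)

```text
clock: 12.45
ee_pos: [436.3, -248.8, 50.0]
tool_rot: [-0.687, 0.69, -0.156, 0.166]
ft_force: [0.4, 0.5, -0.2]
finger_gap: 46.9
```

```bash
python3 p.py 428 -248 23 -26.5
```

```text
t 12.4 tcp [ 436.3 -248.8   50. ] jawyaw -26.3 tilt [ 0.014 -0.008] gap 46.9 F [ 0.4  0.5 -0.2] j7 -0.13
dist 28.3 turn deg 0.9 rows 1
[-0.041, 0.134, -0.015, 0.0, 0.001, 0.008]
```

play_rows(
  increments=[
    [[-0.03,0.02,-0.01,0,0,0.008,0.55],[0,0.05,0,0,0,0,0.55],[0,0.02,0,0,0,0,0.55],[0,0.01,0,0,0,0,0.55],[0,0,0,0,0,0,0.55],[0,0,0,0,0,0,0.55]],
  ],
)

```text
clock: 13.05
ee_pos: [430.9, -248.7, 30.6]
tool_rot: [-0.688, 0.689, -0.161, 0.161]
ft_force: [0.2, 0.3, -0.1]
finger_gap: 46.9
```

```bash
python3 p.py 428 -248 23 -26.5
```

```text
t 13.1 tcp [ 430.9 -248.7   30.6] jawyaw -26.3 tilt [ 0.    -0.002] gap 46.9 F [ 0.2  0.3 -0.1] j7 -0.13
dist 8.1 turn deg 0.2 rows 1
[-0.014, 0.038, -0.003, 0.001, 0.001, 0.001]
```

play_rows(
  increments=[
    [[-0.01,0.015,-0.003,0,0,0,0.55],[0,0.015,0,0,0,0,0.55],[0,0.005,0,0,0,0,0.55],[0,0,0,0,0,0,0.55],[0,0,0,0,0,0,0.1],[0,0,0,0,0,0,0.1],[0,0,0,0,0,0,0.1],[0,0,0,0,0,0,0.1]],
  ],
  grip_force=40,
)

```text
clock: 13.85
ee_pos: [428.9, -248.4, 23.5]
tool_rot: [-0.688, 0.689, -0.161, 0.162]
ft_force: [0.5, 0.4, -1.5]
finger_gap: 22.6
```

```bash
python3 p.py 428 -248 300 -26.5
```

```text
t 13.8 tcp [ 428.9 -248.4   23.5] jawyaw -26.3 tilt [ 0.001 -0.002] gap 22.6 F [ 0.5  0.4 -1.5] j7 -0.14
dist 276.5 turn deg 0.2 rows 7
[-0.0, -0.198, -0.0, 0.0, 0.0, 0.0]
[-0.0, -0.198, -0.0, 0.0, 0.0, 0.0]
[-0.0, -0.198, -0.0, 0.0, 0.0, 0.0]
[-0.001, -0.198, -0.0, 0.0, 0.0, 0.0]
[-0.001, -0.198, -0.0, 0.0, 0.0, 0.0]
[-0.001, -0.198, -0.0, 0.0, 0.0, 0.0]
[-0.001, -0.198, -0.0, 0.0, 0.0, 0.0]
```

play_rows(
  increments=[
    [[0,0,0,0,0,0,0.1],[0,-0.05,0,0,0,0,0.1],[0,-0.1,0,0,0,0,0.1],[0,-0.1,0,0,0,0,0.1],[0,0,0,0,0,0,0.1]],
  ],
)

```text
clock: 14.35
ee_pos: [428.5, -247.9, 76.3]
tool_rot: [-0.688, 0.689, -0.161, 0.161]
ft_force: [0.8, -0.3, -0.4]
finger_gap: 22.5
```

```bash
python3 -c "
from h import *
im=manip.read_camera('scene');cv2.imwrite('pics/i.png',cv2.resize(im[170:310,270:450],(720,560),interpolation=2))"
```

View pics/i.png

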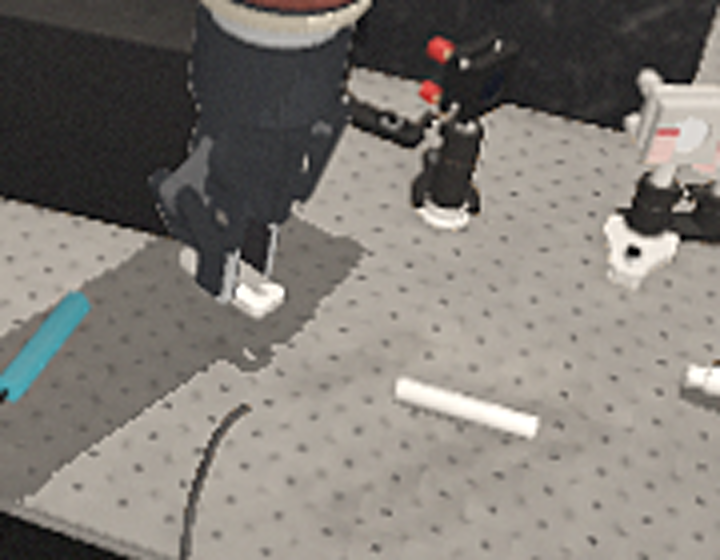

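play_rows(
  increments=[
    [[0,-0.15,0,0,0,0,0.1],[0,-0.22,0,0,0,0,0.1],[0,-0.22,0,0,0,0,0.1],[0,-0.22,0,0,0,0,0.1],[0,-0.2,0,0,0,0,0.1],[0,-0.08,0,0,0,0,0.1],[0,0,0,0,0,0,0.1]],
  ],
)

```text
clock: 15.1
ee_pos: [425.5, -246.4, 296.6]
tool_rot: [0.689, -0.688, 0.164, -0.158]
ft_force: [-0.2, -0.3, -1.0]
finger_gap: 22.6
```

```bash
python3 p.py 477 341.5 310 -6
```

```text
t 15.1 tcp [ 425.5 -246.4  296.6] jawyaw -26.3 tilt [-0.009  0.004] gap 22.6 F [-0.2 -0.3 -1. ] j7 -0.03
dist 590.3 turn deg 20.3 rows 14
[-0.077, -0.004, 0.196, -0.0, -0.012, -0.0]
[-0.072, -0.004, 0.198, -0.0, -0.012, -0.0]
[-0.067, -0.004, 0.2, -0.0, -0.012, -0.0]
[-0.061, -0.004, 0.202, -0.0, -0.012, -0.0]
[-0.056, -0.004, 0.203, -0.0, -0.012, -0.0]
[-0.051, -0.004, 0.204, -0.0, -0.012, -0.0]
[-0.046, -0.004, 0.206, -0.0, -0.012, -0.0]
[-0.041, -0.005, 0.207, -0.0, -0.012, -0.0]
[-0.036, -0.005, 0.208, -0.0, -0.012, -0.0]
[-0.03, -0.005, 0.209, -0.0, -0.012, -0.0]
[-0.025, -0.005, 0.209, -0.0, -0.012, -0.0]
[-0.02, -0.005, 0.21, -0.0, -0.012, -0.0]
[-0.014, -0.005, 0.21, -0.0, -0.012, -0.0]
[-0.009, -0.005, 0.211, -0.0, -0.012, -0.0]
```

play_rows(
  increments=[
    [[-0.03,-0.01,0.12,0,-0.012,0,0.1],[-0.05,-0.01,0.198,0,-0.012,0,0.1],[-0.05,-0.01,0.2,0,-0.012,0,0.1],[-0.05,-0.01,0.202,0,-0.012,0,0.1],[-0.05,-0.01,0.203,0,-0.012,0,0.1],[-0.05,-0.01,0.204,0,-0.012,0,0.1],[-0.046,-0.01,0.206,0,-0.012,0,0.1],[-0.041,-0.01,0.207,0,-0.012,0,0.1],[-0.036,-0.01,0.208,0,-0.012,0,0.1],[-0.03,-0.01,0.209,0,-0.012,0,0.1]],
  ],
)

```text
clock: 16.1
ee_pos: [466.7, 166.2, 300.6]
tool_rot: [0.705, -0.702, 0.082, -0.06]
ft_force: [0.8, 0.1, -1.1]
finger_gap: 22.8
```

```bash
python3 p.py 477 341.5 230 -6
```

```text
t 16.1 tcp [466.7 166.2 300.6] jawyaw -11.6 tilt [-0.031  0.007] gap 22.8 F [ 0.8  0.1 -1.1] j7 -0.65
dist 189.3 turn deg 5.9 rows 5
[-0.023, 0.072, 0.174, -0.0, -0.009, -0.003]
[-0.02, 0.071, 0.174, -0.0, -0.009, -0.003]
[-0.017, 0.071, 0.175, -0.0, -0.009, -0.003]
[-0.014, 0.071, 0.175, -0.0, -0.009, -0.003]
[-0.011, 0.071, 0.175, -0.0, -0.009, -0.003]
```

play_rows(
  increments=[
    [[-0.02,0.06,0.19,0,-0.009,-0.003,0.1],[-0.018,0.07,0.18,0,-0.009,-0.003,0.1],[-0.016,0.07,0.175,0,-0.009,-0.003,0.1],[-0.014,0.07,0.15,0,-0.009,-0.003,0.1],[-0.005,0.1,0.1,0,-0.006,-0.003,0.1],[0,0.2,0,0,0,0,0.1],[0,0.2,0,0,0,0,0.1],[0,0.05,0,0,0,0,0.1],[0,0,0,0,0,0,0.1]],
  ],
)

```text
clock: 17.0
ee_pos: [460.0, 345.1, 117.6]
tool_rot: [0.708, -0.705, 0.037, -0.024]
ft_force: [-1.0, -0.5, 0.1]
finger_gap: 22.8
```

```bash
python3 p.py 477 341.5 70 -6
```

```text
t 17.0 tcp [460.  345.1 117.6] jawyaw -4.9 tilt [-0.018  0.004] gap 22.8 F [-1.  -0.5  0.1] j7 -1.06
dist 50.7 turn deg 1.5 rows 2
[0.045, 0.118, -0.006, -0.001, 0.005, -0.004]
[0.044, 0.119, -0.005, -0.001, 0.005, -0.004]
```

play_rows(
  increments=[
    [[0.05,0.05,-0.01,0,0.003,-0.007,0.1],[0.03,0.1,0,0,0.003,-0.002,0.1],[0,0.05,0,0,0,0,0.1],[0,0,0,0,0,0,0.1],[0,0,0,0,0,0,0.1]],
  ],
)

```text
clock: 17.5
ee_pos: [480.0, 342.4, 80.8]
tool_rot: [0.708, -0.704, 0.033, -0.039]
ft_force: [-0.6, 0.5, -0.8]
finger_gap: 22.9
```

```bash
python3 p.py 477 341.5 34 -6
```

```text
t 17.5 tcp [480.  342.4  80.8] jawyaw -5.8 tilt [0.009 0.005] gap 22.9 F [-0.6  0.5 -0.8] j7 -1.10
dist 46.9 turn deg 0.6 rows 2
[-0.008, 0.117, -0.004, -0.001, 0.001, 0.002]
[-0.008, 0.117, -0.003, -0.001, 0.001, 0.002]
```

play_rows(
  increments=[
    [[-0.01,0.06,-0.003,0,0,0.003,0.1],[0,0.1,0,0,0,0,0.1],[0,0.05,0,0,0,0,0.1],[0,0.02,0,0,0,0,0.1],[0,0,0,0,0,0,0.1],[0,0,0,0,0,0,0.1]],
  ],
)

```text
clock: 18.1
ee_pos: [479.5, 343.4, 35.5]
tool_rot: [0.709, -0.703, 0.034, -0.038]
ft_force: [0.5, -0.2, -0.7]
finger_gap: 22.4
```

```bash
python3 p.py 477 341.5 34 -6
```

```text
t 18.1 tcp [479.5 343.4  35.5] jawyaw -5.8 tilt [0.006 0.008] gap 22.4 F [ 0.5 -0.2 -0.7] j7 -1.14
dist 3.4 turn deg 0.6 rows 1
[-0.011, 0.007, -0.011, -0.004, 0.002, 0.003]
```

Place the fork and rise.

play_rows(
  increments=[
    [[-0.01,0.007,-0.01,0,0,0,0.1],[0,0,0,0,0,0,0.1],[0,0,0,0,0,0,0.5],[0,0,0,0,0,0,0.55],[0,0,0,0,0,0,0.55],[0,-0.05,0,0,0,0,0.55],[0,-0.15,0,0,0,0,0.55],[0,-0.2,0,0,0,0,0.55],[0,-0.2,0,0,0,0,0.55],[0,-0.2,0,0,0,0,0.55]],
  ],
)

```text
clock: 19.1
ee_pos: [473.8, 339.0, 198.3]
tool_rot: [0.708, -0.704, 0.035, -0.035]
ft_force: [1.5, -0.3, -0.5]
finger_gap: 47.3
```

play_rows(
  increments=[
    [[0,-0.2,0,0,0,0,0.45],[0,-0.2,0,0,0,0,0.45],[0,-0.05,0,0,0,0,0.45],[0,0,0,0,0,0,0.45]],
  ],
)

```text
clock: 19.5
ee_pos: [473.6, 340.6, 301.3]
tool_rot: [0.71, -0.702, 0.031, -0.038]
ft_force: [0.0, 0.2, -1.2]
finger_gap: 38.3
```

```bash
python3 p.py 435.5 -384.5 300 0
```

```text
t 19.5 tcp [473.6 340.6 301.3] jawyaw -5.6 tilt [0.01  0.011] gap 38.3 F [ 0.   0.2 -1.2] j7 -0.96
dist 726.1 turn deg 5.7 rows 17
[0.01, -0.002, -0.213, -0.0, -0.003, 0.0]
[0.008, -0.002, -0.213, -0.0, -0.003, 0.0]
[0.007, -0.002, -0.213, -0.0, -0.003, 0.0]
[0.006, -0.002, -0.213, -0.0, -0.003, 0.0]
[0.005, -0.002, -0.213, -0.0, -0.003, 0.0]
[0.004, -0.001, -0.214, -0.0, -0.003, 0.0]
[0.002, -0.001, -0.214, -0.0, -0.003, 0.0]
[0.001, -0.001, -0.214, -0.0, -0.003, 0.0]
[-0.0, -0.001, -0.214, -0.0, -0.003, 0.0]
[-0.001, -0.001, -0.214, -0.0, -0.003, 0.0]
[-0.003, -0.001, -0.214, -0.0, -0.003, 0.0]
[-0.004, -0.001, -0.214, -0.0, -0.003, 0.0]
[-0.005, -0.0, -0.213, -0.0, -0.003, 0.0]
[-0.006, -0.0, -0.213, -0.0, -0.003, 0.0]
[-0.008, -0.0, -0.213, -0.0, -0.003, 0.0]
[-0.009, 0.0, -0.213, -0.0, -0.003, 0.0]
[-0.01, 0.0, -0.213, -0.0, -0.003, 0.0]
```

play_rows(
  increments=[
    [[0.015,-0.01,-0.15,0,-0.003,0,0.45],[0.015,-0.01,-0.21,0,-0.003,0,0.45],[0.015,-0.01,-0.21,0,-0.003,0,0.45],[0.01,-0.01,-0.21,0,-0.003,0,0.45],[0.01,-0.01,-0.21,0,-0.003,0,0.45],[0.01,-0.01,-0.21,0,-0.003,0,0.45],[0.005,-0.01,-0.21,0,-0.003,0,0.45],[0,-0.01,-0.21,0,-0.003,0,0.45],[0,-0.01,-0.21,0,-0.003,0,0.45],[0,-0.01,-0.21,0,-0.003,0,0.45]],
  ],
)

```text
clock: 20.5
ee_pos: [455.6, -77.8, 304.9]
tool_rot: [0.712, -0.702, 0.009, -0.006]
ft_force: [1.2, 0.5, 1.2]
finger_gap: 38.4
```

```bash
python3 p.py 435.5 -384.5 200 0
```

```text
t 20.5 tcp [455.6 -77.8 304.9] jawyaw -1.2 tilt [-0.005  0.014] gap 38.4 F [1.2 0.5 1.2] j7 0.10
dist 324.8 turn deg 1.5 rows 8
[-0.008, 0.063, -0.193, -0.001, -0.001, -0.0]
[-0.009, 0.063, -0.193, -0.001, -0.001, -0.0]
[-0.009, 0.064, -0.193, -0.001, -0.001, -0.0]
[-0.01, 0.064, -0.192, -0.001, -0.001, -0.0]
[-0.01, 0.064, -0.192, -0.001, -0.001, -0.0]
[-0.011, 0.065, -0.192, -0.001, -0.001, -0.0]
[-0.011, 0.065, -0.192, -0.001, -0.001, -0.0]
[-0.012, 0.065, -0.192, -0.001, -0.001, -0.0]
```

play_rows(
  increments=[
    [[-0.005,0.02,-0.2,-0.001,-0.001,0,0.45],[-0.005,0.04,-0.2,-0.001,-0.001,0,0.45],[-0.007,0.06,-0.2,-0.001,-0.001,0,0.45],[-0.008,0.06,-0.2,-0.001,-0.001,0,0.45],[-0.01,0.06,-0.2,-0.001,-0.001,0,0.45],[-0.01,0.06,-0.2,-0.001,-0.001,0,0.45],[-0.01,0.1,-0.15,-0.001,-0.001,0,0.45],[0,0.2,-0.06,0,0,0,0.45],[0,0.1,0,0,0,0,0.45],[0,0,0,0,0,0,0.45]],
  ],
)

```text
clock: 21.5
ee_pos: [427.0, -374.7, 143.9]
tool_rot: [0.709, -0.705, 0.013, 0.002]
ft_force: [0.7, 0.9, -0.1]
finger_gap: 38.1
```

```bash
python3 p.py 435.5 -384.5 60 0; python3 -c "
from sil import *
im={n:manip.read_camera(n) for n in('scene','top')}
[run(im,'fork',(476,341,-6),10,(v,)) for v in im]
cv2.imwrite('pics/k.png',cv2.resize(im['top'][140:250,110:270],(800,550),interpolation=2))"
```

```text
t 21.5 tcp [ 427.  -374.7  143.9] jawyaw -0.9 tilt [-0.02   0.006] gap 38.1 F [ 0.7  0.9 -0.1] j7 0.54
dist 84.9 turn deg 1.5 rows 2
[0.026, 0.209, -0.025, -0.001, -0.004, -0.005]
[0.023, 0.209, -0.025, -0.001, -0.004, -0.005]
fork ('scene',) [477.3 339.  -20.9] [0.32]
fork ('top',) [476.1 343.2  -7.1] [0.13]
```

View pics/k.png

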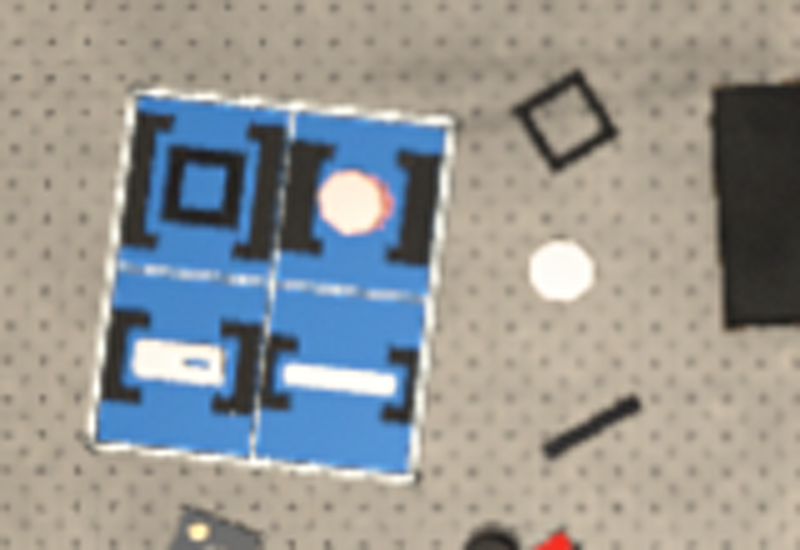

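play_rows(
  increments=[
    [[0.03,0.06,-0.035,0,-0.003,-0.006,0.45],[0.01,0.12,-0.012,0,-0.003,-0.003,0.45],[0,0.15,0,0,0,0,0.45],[0,0.05,0,0,0,0,0.45],[0,0,0,0,0,0,0.45],[0,0,0,0,0,0,0.45]],
  ],
)

```text
clock: 22.2
ee_pos: [442.9, -386.9, 74.8]
tool_rot: [-0.705, 0.709, 0.006, 0.004]
ft_force: [1.1, -0.7, 0.1]
finger_gap: 38.5
```

```bash
python3 p.py 435.5 -384.5 25 0
```

```text
t 22.2 tcp [ 442.9 -386.9   74.8] jawyaw 0.2 tilt [ 0.015 -0.005] gap 38.5 F [ 1.1 -0.7  0.1] j7 0.55
dist 50.4 turn deg 0.9 rows 2
[-0.02, 0.124, 0.007, 0.001, 0.001, 0.003]
[-0.019, 0.124, 0.006, 0.001, 0.001, 0.003]
```

play_rows(
  increments=[
    [[-0.025,0.05,0.01,0.001,0,0.007,0.45],[0,0.08,0,0,0,0,0.45],[0,0.05,0,0,0,0,0.45],[0,0.02,0,0,0,0,0.45],[0,0,0,0,0,0,0.45],[0,0,0,0,0,0,0.45]],
  ],
)

```text
clock: 22.8
ee_pos: [439.1, -385.9, 34.1]
tool_rot: [-0.705, 0.709, 0.002, -0.001]
ft_force: [-0.1, 0.8, 0.3]
finger_gap: 38.4
```

```bash
python3 p.py 435.5 -384.5 24 0
```

```text
t 22.8 tcp [ 439.1 -385.9   34.1] jawyaw 0.2 tilt [ 0.002 -0.005] gap 38.4 F [-0.1  0.8  0.3] j7 0.53
dist 10.8 turn deg 0.4 rows 1
[-0.018, 0.05, 0.007, 0.003, 0.002, 0.001]
```

play_rows(
  increments=[
    [[-0.015,0.02,0.006,0.002,0,0,0.45],[0,0.02,0,0,0,0,0.45],[0,0.008,0,0,0,0,0.45],[0,0,0,0,0,0,0.45],[0,0,0,0,0,0,0],[0,0,0,0,0,0,0],[0,0,0,0,0,0,0],[0,0,0,0,0,0,0],[0,0,0,0,0,0,0]],
  ],
  grip_force=60,
)

```text
clock: 23.7
ee_pos: [436.4, -385.2, 24.8]
tool_rot: [-0.706, 0.708, 0.002, -0.0]
ft_force: [-0.3, 0.7, -0.6]
finger_gap: 10.4
```

play_rows(
  increments=[
    [[0,-0.03,0,0,0,0,0],[0,-0.08,0,0,0,0,0],[0,-0.1,0,0,0,0,0],[0,0,0,0,0,0,0]],
  ],
)

```text
clock: 24.1
ee_pos: [436.4, -385.0, 70.3]
tool_rot: [-0.706, 0.708, 0.002, -0.0]
ft_force: [0.4, -0.5, -0.9]
finger_gap: 10.0
```

```bash
python3 p.py 435.5 -384.5 300 0; python3 -c "
from h import *
im=manip.read_camera('scene');cv2.imwrite('pics/l.png',cv2.resize(im[170:310,300:480],(720,560),interpolation=2))"
```

```text
t 24.1 tcp [ 436.4 -385.    70.3] jawyaw 0.2 tilt [ 0.003 -0.002] gap 10.0 F [ 0.4 -0.5 -0.9] j7 0.55
dist 229.7 turn deg 0.3 rows 6
[-0.0, -0.191, 0.0, 0.0, 0.0, 0.0]
[-0.0, -0.191, 0.0, 0.0, 0.0, 0.0]
[-0.0, -0.191, 0.0, 0.0, 0.0, 0.0]
[-0.0, -0.191, 0.0, 0.0, 0.0, 0.0]
[-0.001, -0.191, 0.0, 0.0, 0.0, 0.0]
[-0.001, -0.191, 0.0, 0.0, 0.0, 0.0]
```

View pics/l.png

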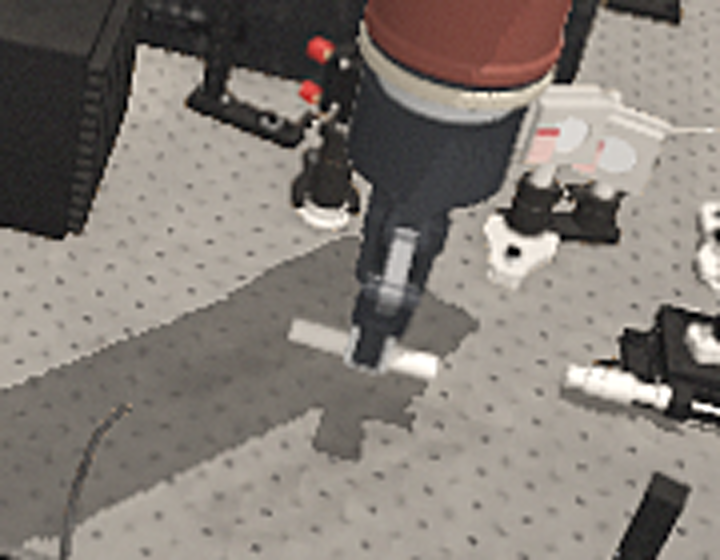

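play_rows(
  increments=[
    [[0,-0.12,0,0,0,0,0],[0,-0.2,0,0,0,0,0],[0,-0.22,0,0,0,0,0],[0,-0.22,0,0,0,0,0],[0,-0.2,0,0,0,0,0],[0,-0.08,0,0,0,0,0],[0,0,0,0,0,0,0]],
  ],
)

```text
clock: 24.85
ee_pos: [433.3, -382.9, 282.4]
tool_rot: [0.708, -0.706, -0.001, 0.002]
ft_force: [-0.2, -0.4, -0.7]
finger_gap: 10.3
```

```bash
python3 p.py 465.3 233.3 300 -6
```

```text
t 24.9 tcp [ 433.3 -382.9  282.4] jawyaw 0.2 tilt [-0.003  0.003] gap 10.3 F [-0.2 -0.4 -0.7] j7 0.60
dist 617.3 turn deg 6.2 rows 14
[0.012, -0.006, 0.22, -0.0, 0.004, -0.0]
[0.011, -0.006, 0.22, -0.0, 0.004, -0.0]
[0.009, -0.006, 0.22, -0.0, 0.004, -0.0]
[0.007, -0.006, 0.22, -0.0, 0.004, -0.0]
[0.005, -0.006, 0.22, -0.0, 0.004, -0.0]
[0.004, -0.006, 0.22, -0.0, 0.004, -0.0]
[0.002, -0.006, 0.22, -0.0, 0.004, -0.0]
[0.0, -0.006, 0.22, -0.0, 0.004, -0.0]
[-0.001, -0.006, 0.22, -0.0, 0.004, -0.0]
[-0.003, -0.006, 0.22, -0.0, 0.004, -0.0]
[-0.005, -0.006, 0.22, -0.0, 0.004, -0.0]
[-0.007, -0.006, 0.22, -0.0, 0.004, -0.0]
[-0.008, -0.006, 0.22, -0.0, 0.004, -0.0]
[-0.01, -0.006, 0.22, -0.0, 0.004, -0.0]
```

play_rows(
  increments=[
    [[0.02,-0.01,0.12,0,0.004,0,0],[0.02,-0.015,0.2,0,0.004,0,0],[0.015,-0.015,0.21,0,0.004,0,0],[0.015,-0.015,0.21,0,0.004,0,0],[0.01,-0.015,0.21,0,0.004,0,0],[0.01,-0.015,0.21,0,0.004,0,0],[0.005,-0.01,0.21,0,0.004,0,0],[0.005,-0.01,0.21,0,0.004,0,0],[0,-0.01,0.21,0,0.004,0,0],[0,-0.01,0.21,0,0.004,0,0]],
  ],
)

```text
clock: 25.85
ee_pos: [463.4, 24.5, 292.7]
tool_rot: [0.709, -0.704, 0.042, -0.027]
ft_force: [0.6, -0.9, -0.8]
finger_gap: 10.2
```

```bash
python3 p.py 465.3 233.3 240 -6
```

```text
t 25.9 tcp [463.4  24.5 292.7] jawyaw -5.5 tilt [-0.021  0.008] gap 10.2 F [ 0.6 -0.9 -0.8] j7 -0.21
dist 215.3 turn deg 1.4 rows 5
[-0.017, 0.054, 0.208, -0.001, 0.001, -0.002]
[-0.018, 0.054, 0.208, -0.001, 0.001, -0.002]
[-0.018, 0.054, 0.208, -0.001, 0.001, -0.002]
[-0.019, 0.053, 0.208, -0.001, 0.001, -0.002]
[-0.019, 0.053, 0.208, -0.001, 0.001, -0.002]
```

play_rows(
  increments=[
    [[-0.012,0.02,0.21,0,0,-0.003,0],[-0.015,0.04,0.21,0,0,-0.003,0],[-0.015,0.05,0.21,0,0,-0.003,0],[-0.015,0.05,0.21,0,0,-0.003,0],[-0.01,0.1,0.13,0,0,-0.003,0],[0,0.2,0.03,0,0,0,0],[0,0.2,0,0,0,0,0],[0,0.1,0,0,0,0,0],[0,0,0,0,0,0,0]],
  ],
)

```text
clock: 26.75
ee_pos: [460.3, 240.1, 124.5]
tool_rot: [0.709, -0.704, 0.03, -0.03]
ft_force: [-0.1, 0.6, -0.0]
finger_gap: 9.7
```

```bash
python3 p.py 465.3 233.3 70 -6
```

```text
t 26.8 tcp [460.3 240.1 124.5] jawyaw -4.9 tilt [-0.001  0.007] gap 9.7 F [-0.1  0.6 -0. ] j7 -0.85
dist 55.2 turn deg 1.2 rows 2
[0.014, 0.136, -0.017, -0.002, 0.005, -0.0]
[0.014, 0.136, -0.016, -0.002, 0.005, -0.0]
```

play_rows(
  increments=[
    [[0.02,0.06,-0.025,-0.003,0.005,0,0],[0.008,0.12,-0.008,0,0.003,0,0],[0,0.1,0,0,0,0,0],[0,0,0,0,0,0,0],[0,0,0,0,0,0,0]],
  ],
)

```text
clock: 27.25
ee_pos: [467.2, 230.9, 67.2]
tool_rot: [-0.706, 0.706, -0.038, 0.038]
ft_force: [0.4, 0.2, 0.0]
finger_gap: 10.0
```

```bash
python3 p.py 465.3 233.3 35 -6
```

```text
t 27.2 tcp [467.2 230.9  67.2] jawyaw -6.1 tilt [ 0. -0.] gap 10.0 F [0.4 0.2 0. ] j7 -0.92
dist 32.3 turn deg 0.1 rows 1
[-0.011, 0.161, 0.011, 0.0, -0.001, 0.0]
```

play_rows(
  increments=[
    [[-0.008,0.04,0.008,0,0,0,0],[0,0.06,0,0,0,0,0],[0,0.04,0,0,0,0,0],[0,0.01,0,0,0,0,0],[0,0,0,0,0,0,0],[0,0,0,0,0,0,0]],
  ],
)

```text
clock: 27.85
ee_pos: [467.7, 233.2, 37.5]
tool_rot: [0.706, -0.706, 0.036, -0.04]
ft_force: [-0.6, 0.2, -0.8]
finger_gap: 10.1
```

```bash
python3 p.py 465.3 233.3 35 -6
```

```text
t 27.9 tcp [467.7 233.2  37.5] jawyaw -6.2 tilt [0.005 0.001] gap 10.1 F [-0.6  0.2 -0.8] j7 -0.96
dist 3.5 turn deg 0.3 rows 1
[-0.012, 0.012, -0.001, -0.001, -0.001, 0.002]
```

play_rows(
  increments=[
    [[-0.01,0.012,0,0,0,0,0],[0,0,0,0,0,0,0],[0,0,0,0,0,0,0.35],[0,0,0,0,0,0,0.4],[0,0,0,0,0,0,0.4],[0,-0.05,0,0,0,0,0.4],[0,-0.15,0,0,0,0,0.7],[0,-0.2,0,0,0,0,0.9],[0,-0.2,0,0,0,0,0.95],[0,-0.1,0,0,0,0,0.95]],
  ],
)

```text
clock: 28.85
ee_pos: [463.0, 233.5, 180.4]
tool_rot: [0.706, -0.706, 0.037, -0.037]
ft_force: [1.0, -0.4, 0.3]
finger_gap: 81.0
```

```bash
python3 p.py 644 79 180 32;python3 p.py 644 79 180 -58
```

```text
t 28.9 tcp [463.  233.5 180.4] jawyaw -6.0 tilt [0.    0.001] gap 81.0 F [ 1.  -0.4  0.3] j7 -0.80
dist 237.9 turn deg 38.0 rows 6
[0.164, 0.0, -0.112, -0.0, -0.053, 0.0]
[0.15, 0.0, -0.13, -0.0, -0.053, 0.0]
[0.135, 0.0, -0.145, -0.0, -0.053, 0.0]
[0.118, 0.0, -0.159, -0.0, -0.053, 0.0]
[0.1, 0.0, -0.171, -0.0, -0.053, 0.0]
[0.08, 0.0, -0.181, -0.0, -0.053, 0.0]
t 28.9 tcp [463.  233.5 180.4] jawyaw -6.0 tilt [0.    0.001] gap 81.0 F [ 1.  -0.4  0.3] j7 -0.80
dist 237.9 turn deg 52.0 rows 7
[0.14, 0.0, -0.096, -0.0, 0.062, -0.0]
[0.151, 0.0, -0.077, -0.0, 0.062, -0.0]
[0.16, 0.0, -0.057, -0.0, 0.062, -0.0]
[0.166, 0.0, -0.036, -0.0, 0.062, -0.0]
[0.169, 0.0, -0.014, -0.0, 0.062, -0.0]
[0.17, 0.0, 0.008, -0.0, 0.062, -0.0]
[0.167, 0.0, 0.03, -0.0, 0.062, -0.0]
```

play_rows(
  increments=[
    [[0.12,-0.03,-0.08,0,-0.053,0,0.95],[0.15,-0.02,-0.13,0,-0.053,0,0.95],[0.135,-0.01,-0.145,0,-0.053,0,0.95],[0.118,0,-0.159,0,-0.053,0,0.95],[0.1,0,-0.171,0,-0.053,0,0.95],[0.05,0,-0.1,0,-0.04,0,0.95],[0,0,0,0,0,0,0.95],[0,0,0,0,0,0,0.95]],
  ],
)

```text
clock: 29.65
ee_pos: [632.3, 97.6, 206.4]
tool_rot: [-0.679, 0.68, 0.201, -0.191]
ft_force: [-0.8, 0.0, 0.0]
finger_gap: 81.6
```

```bash
python3 p.py 644 79 80 32; python3 -c "
from sil import *
im={'top':manip.read_camera('top'),'scene':manip.read_camera('scene')}
for v in im: run(im,'post',(465,233,-6),10,(v,))
cv2.imwrite('pics/n.png',cv2.resize(im['scene'][130:230,100:260],(800,500),interpolation=2))"
```

```text
t 29.6 tcp [632.3  97.6 206.4] jawyaw 32.2 tilt [0.014 0.003] gap 81.6 F [-0.8  0.   0. ] j7 0.08
dist 128.3 turn deg 0.9 rows 3
[-0.003, 0.211, -0.036, 0.001, 0.001, 0.002]
[-0.002, 0.211, -0.036, 0.001, 0.001, 0.002]
[-0.001, 0.211, -0.036, 0.001, 0.001, 0.002]
post ('top',) [464.9 233.8  -6.7] [0.17]
post ('scene',) [462.9 232.2  -7.3] [0.25]
```

View pics/n.png

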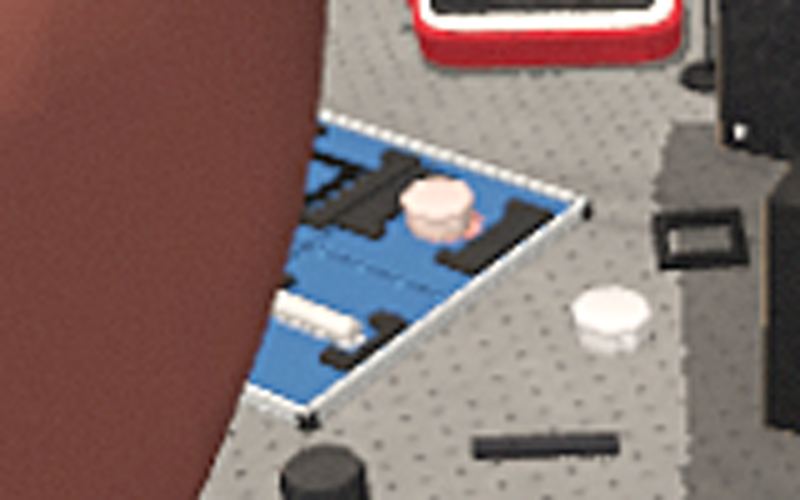

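play_rows(
  increments=[
    [[0,0.1,-0.06,0,0,0.003,0.95],[0,0.2,-0.036,0,0,0.002,0.95],[0,0.2,-0.01,0,0,0,0.95],[0,0.08,0,0,0,0,0.95],[0,0,0,0,0,0,0.95],[0,0,0,0,0,0,0.95]],
  ],
)

```text
clock: 30.35
ee_pos: [642.9, 82.8, 88.0]
tool_rot: [-0.676, 0.681, 0.2, -0.196]
ft_force: [0.1, -0.1, 0.9]
finger_gap: 81.2
```

```bash
python3 p.py 644 79 25 32
```

```text
t 30.4 tcp [642.9  82.8  88. ] jawyaw 32.5 tilt [ 0.008 -0.005] gap 81.2 F [ 0.1 -0.1  0.9] j7 0.04
dist 63.1 turn deg 0.7 rows 2
[-0.003, 0.158, -0.008, 0.002, 0.002, 0.001]
[-0.003, 0.158, -0.009, 0.002, 0.002, 0.001]
```

play_rows(
  increments=[
    [[-0.003,0.06,-0.015,0.003,0.003,0.002,0.9],[0,0.1,0,0,0,0,0.85],[0,0.06,0,0,0,0,0.85],[0,0.04,0,0,0,0,0.85],[0,0.02,0,0,0,0,0.85],[0,0,0,0,0,0,0.85],[0,0,0,0,0,0,0.85]],
  ],
)

```text
clock: 31.05
ee_pos: [648.5, 80.7, 35.7]
tool_rot: [-0.678, 0.681, 0.198, -0.192]
ft_force: [-0.1, 0.3, 0.5]
finger_gap: 72.7
```

```bash
python3 p.py 644 79 19 32
```

```text
t 31.1 tcp [648.5  80.7  35.7] jawyaw 32.1 tilt [ 0.01  -0.001] gap 72.7 F [-0.1  0.3  0.5] j7 0.01
dist 17.3 turn deg 0.6 rows 1
[-0.024, 0.083, 0.005, 0.003, 0.001, 0.004]
```

play_rows(
  increments=[
    [[-0.02,0,0.004,0.002,0,0.005,0.85],[-0.003,0.03,0,0,0,0,0.85],[0,0.03,0,0,0,0,0.85],[0,0.015,0,0,0,0,0.85],[0,0,0,0,0,0,0.85],[0,0,0,0,0,0,0.85]],
  ],
)

```text
clock: 31.65
ee_pos: [644.4, 78.7, 20.6]
tool_rot: [-0.679, 0.681, 0.195, -0.196]
ft_force: [-0.9, 0.6, 1.1]
finger_gap: 72.7
```

```bash
python3 p.py 644 79 19 32
```

```text
t 31.6 tcp [644.4  78.7  20.6] jawyaw 32.1 tilt [-0.001 -0.003] gap 72.7 F [-0.9  0.6  1.1] j7 0.01
dist 1.6 turn deg 0.2 rows 1
[-0.001, 0.008, 0.002, 0.001, 0.001, -0.001]
```

play_rows(
  increments=[
    [[0,0.006,0,0,0,0,0.85],[0,0,0,0,0,0,0.5],[0,0,0,0,0,0,0.5],[0,0,0,0,0,0,0.5],[0,0,0,0,0,0,0.5]],
  ],
  grip_force=40,
)

```text
clock: 32.15
ee_pos: [644.8, 78.9, 19.9]
tool_rot: [-0.679, 0.681, 0.195, -0.196]
ft_force: [-0.5, 0.0, -0.2]
finger_gap: 53.5
```

play_rows(
  increments=[
    [[0,-0.03,0,0,0,0,0.5],[0,-0.08,0,0,0,0,0.5],[0,-0.1,0,0,0,0,0.5],[0,0,0,0,0,0,0.5]],
  ],
)

```text
clock: 32.55
ee_pos: [644.7, 79.4, 65.4]
tool_rot: [-0.679, 0.68, 0.195, -0.196]
ft_force: [0.4, 0.5, -0.2]
finger_gap: 53.7
```

```bash
python3 p.py 596.3 328.5 220 -6; python3 -c "
from h import *
im=manip.read_camera('scene');cv2.imwrite('pics/o.png',cv2.resize(im[120:230,180:320],(713,560),interpolation=2))"
```

```text
t 32.5 tcp [644.7  79.4  65.4] jawyaw 32.1 tilt [-0.    -0.003] gap 53.7 F [ 0.4  0.5 -0.2] j7 0.03
dist 297.1 turn deg 38.1 rows 7
[0.065, -0.111, 0.169, 0.0, 0.045, -0.0]
[0.049, -0.111, 0.174, 0.0, 0.045, -0.0]
[0.032, -0.111, 0.178, 0.0, 0.045, -0.0]
[0.015, -0.111, 0.18, 0.0, 0.045, -0.0]
[-0.002, -0.111, 0.181, 0.0, 0.045, -0.0]
[-0.019, -0.111, 0.18, 0.0, 0.045, -0.0]
[-0.036, -0.11, 0.178, 0.0, 0.045, -0.0]
```

View pics/o.png

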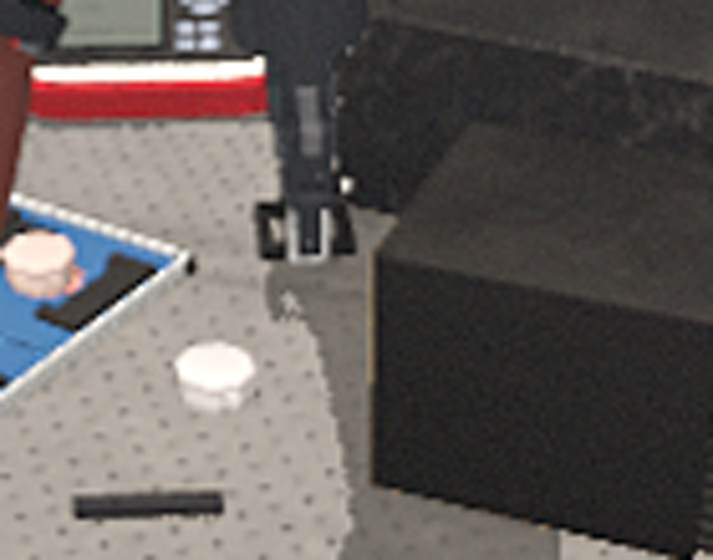

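play_rows(
  increments=[
    [[0,-0.15,0,0,0,0,0.5],[0,-0.2,0,0,0,0,0.5],[0.05,-0.2,0.12,0,0.045,0,0.5],[0.05,-0.06,0.17,0,0.045,0,0.5],[0.032,-0.01,0.178,0,0.045,0,0.5],[0.015,-0.01,0.18,0,0.045,0,0.5],[-0.002,-0.01,0.18,0,0.045,0,0.5],[-0.019,-0.01,0.17,0,0.045,0,0.5],[-0.02,0,0.1,0,0.04,0,0.5],[0,0,0,0,0,0,0.5]],
  ],
)

```text
clock: 33.6
ee_pos: [601.3, 304.7, 195.2]
tool_rot: [-0.704, 0.707, -0.045, 0.041]
ft_force: [-0.3, 0.3, -1.1]
finger_gap: 53.5
```

```bash
python3 p.py 597 328.5 90 -6
```

```text
t 33.6 tcp [601.3 304.7 195.2] jawyaw -7.0 tilt [-0.007 -0.004] gap 53.5 F [-0.3  0.3 -1.1] j7 -0.90
dist 107.9 turn deg 1.1 rows 3
[-0.011, 0.175, 0.039, 0.001, -0.003, -0.001]
[-0.011, 0.175, 0.039, 0.001, -0.003, -0.001]
[-0.011, 0.175, 0.039, 0.001, -0.003, -0.001]
```

play_rows(
  increments=[
    [[-0.01,0.08,0.06,0.001,-0.003,-0.001,0.5],[-0.005,0.15,0.04,0.001,-0.003,-0.001,0.5],[0,0.15,0.01,0,0,0,0.5],[0,0.12,0,0,0,0,0.5],[0,0.04,0,0,0,0,0.5],[0,0,0,0,0,0,0.5],[0,0,0,0,0,0,0.5]],
  ],
)

```text
clock: 34.3
ee_pos: [601.0, 323.7, 77.1]
tool_rot: [-0.705, 0.707, -0.038, 0.035]
ft_force: [-0.4, 0.3, -0.7]
finger_gap: 53.9
```

```bash
python3 p.py 597 328.5 30.5 -6
```

```text
t 34.3 tcp [601.  323.7  77.1] jawyaw -5.9 tilt [-0.004 -0.003] gap 53.9 F [-0.4  0.3 -0.7] j7 -0.96
dist 47.0 turn deg 0.3 rows 2
[-0.011, 0.116, 0.011, 0.001, 0.0, -0.001]
[-0.011, 0.116, 0.011, 0.001, 0.0, -0.001]
```

play_rows(
  increments=[
    [[-0.02,0.05,0.02,0.001,0,-0.001,0.5],[0,0.08,0,0,0,0,0.5],[0,0.05,0,0,0,0,0.5],[0,0.02,0,0,0,0,0.5],[0,0.005,0,0,0,0,0.5],[0,0,0,0,0,0,0.5]],
  ],
)

```text
clock: 34.9
ee_pos: [598.7, 328.8, 35.3]
tool_rot: [0.706, -0.706, 0.036, -0.037]
ft_force: [-0.6, 0.9, 0.0]
finger_gap: 53.9
```

```bash
python3 p.py 597 328.5 30.5 -6
```

```text
t 34.9 tcp [598.7 328.8  35.3] jawyaw -5.9 tilt [0.002 0.   ] gap 53.9 F [-0.6  0.9  0. ] j7 -0.99
dist 5.1 turn deg 0.2 rows 1
[-0.008, 0.024, -0.002, -0.0, 0.001, 0.001]
```

play_rows(
  increments=[
    [[-0.005,0.015,0,0,0,0,0.5],[0,0.01,0,0,0,0,0.5],[0,0,0,0,0,0,0.5],[0,0,0,0,0,0,0.8],[0,0,0,0,0,0,0.82],[0,0,0,0,0,0,0.82],[0,-0.05,0,0,0,0,0.82],[0,-0.15,0,0,0,0,0.82],[0,-0.2,0,0,0,0,0.82],[0,-0.2,0,0,0,0,0.82]],
  ],
)

```text
clock: 35.9
ee_pos: [595.3, 327.3, 150.6]
tool_rot: [-0.705, 0.707, -0.038, 0.035]
ft_force: [-0.1, 0.2, 0.9]
finger_gap: 70.2
```

play_rows(
  increments=[
    [[0,-0.2,0,0,0,0,0.82],[0,-0.2,0,0,0,0,0.82],[-0.05,-0.1,-0.15,0,0,0,0.82],[-0.05,-0.02,-0.2,0,0,0,0.82],[-0.05,-0.02,-0.2,0,0,0,0.82],[-0.05,-0.02,-0.2,0,0,0,0.82],[-0.05,-0.02,-0.2,0,0,0,0.82],[-0.05,-0.02,-0.2,0,0,0,0.82],[-0.05,-0.02,-0.2,0,0,0,0.82],[-0.02,-0.02,-0.2,0,0,0,0.82]],
  ],
)

```text
clock: 36.9
ee_pos: [486.7, 26.9, 297.6]
tool_rot: [0.709, -0.704, 0.027, -0.036]
ft_force: [1.0, -1.2, 0.7]
finger_gap: 70.2
```

play_rows(
  increments=[
    [[0,-0.02,-0.2,0,0,0,0.82],[0,-0.02,-0.2,0,0,0,0.82],[0,-0.02,-0.2,0,0,0,0.82],[0,0,-0.2,0,0,0,0.82],[0,0,-0.2,0,0,0,0.82],[0,0,-0.1,0,0,0,0.82],[0,0,0,0,0,0,0.82],[0,0,0,0,0,0,0.82]],
  ],
)

```text
clock: 37.7
ee_pos: [462.4, -204.2, 317.8]
tool_rot: [-0.706, 0.707, -0.025, 0.041]
ft_force: [0.6, 0.9, -0.5]
finger_gap: 70.3
```

```bash
python3 -c "
from sil import *
print(manip.get_obs()['ee_pos'])
im={n:manip.read_camera(n) for n in('top','scene')}
for k,i in dict(pink=(585,222,-6),frame=(597,328,-6),post=(465,233,-6),fork=(476,341,-6)).items(): 
  for v in im:
    try: run(im,k,i,10,(v,))
    except Exception as e: print(k,v,e)
cv2.imwrite('pics/q.png',np.vstack([cv2.resize(im['top'][145:240,120:250],(520,380),interpolation=2)]))
cv2.imwrite('pics/r.png',cv2.resize(im['scene'][130:230,100:260],(800,500),interpolation=2))"
```

```text
[ 462.36018376 -204.18777937  317.75600151]
pink ('top',) [ 5.850e+02  2.219e+02 -5.000e-01] [0.18]
pink ('scene',) [584.7 224.7  -4.8] [0.1]
frame ('top',) [597.4 326.9  -5.7] [0.05]
frame ('scene',) [596.8 331.9 -10.7] [0.61]
post ('top',) [464.9 233.8  -6.7] [0.17]
post ('scene',) [462.9 235.1  -5.8] [0.08]
fork ('top',) [475.6 342.9  -7.4] [0.13]
fork ('scene',) [476.4 345.2  -7. ] [0.09]
```

View pics/q.png

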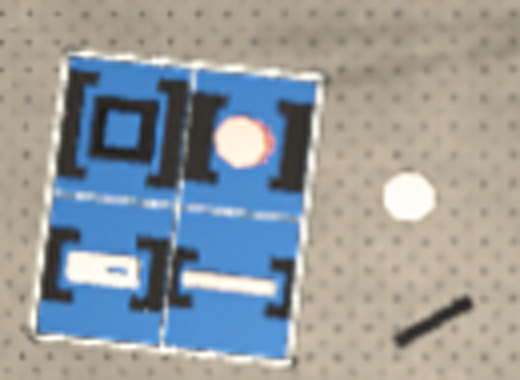

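View pics/r.png

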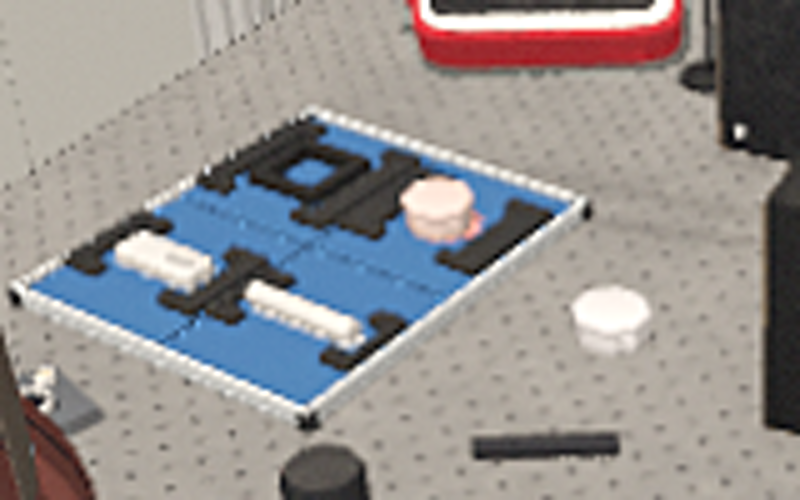

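```bash
python3 -c "
from h import *
print(manip.sign_off())"
```

```text
the job is handed in; nothing more can be done
None
```

All four kit parts are in their own recesses in the caddy, and I handed the job in at about 38 s. I set the pink box down without dropping it. The sign-off reports no verdict, so the result rests on my last camera checks below.

| Part | Measured centre, top camera (mm) | Recess centre (mm) |
|---|---|---|
| Pink box | (585, 222) | (585, 222) |
| Frame holder | (597, 327) | (597, 328) |
| Steel post | (465, 234) | (465, 233) |
| Clamping fork | (476, 343) | (477, 342) |

- **Position and angle:** The post and fork lie within 2 degrees of lengthwise. The other camera agrees with the table to about 3 mm, well inside the 14 mm tolerance.
- **Look-alikes:** The white box and the black post are where they were in the first picture. The arm is raised clear of everything.
- **Two checks did not fully agree:**
  - The silhouette fit of the frame in the "scene" camera failed, because it is black against the black stops. That camera's picture and the top camera both show it in place.
  - A thin strip of the printed pink octagon shows beside the pink box, so it may be off centre by roughly 3 to 5 mm, still inside tolerance.

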